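# Load a steriliser cassette with hexagonal bur blocks, strips up

### The job

Get the cassette ready for the dry-heat oven: slide its glass cover fully open, turn every hexagonal block so that the flat with the white indicator strip is on top (they can be rolled over on the mat, one flat at a time), and lay each one strip-up and flat in a bay of its own, between the low ribs. Then slide the cover fully shut over them, so that the strips can be read through the glass. Leave the other things on the bench where they are.

Things in the scene. Friction and masses are not known exactly. Their poses are not given: they have to be found in the camera images.
- cassette: Fixed steel case on the bench, 138 mm along its x, 336 mm along its y; origin at the centre of its underside. Its +y half is an open compartment with 38 mm high walls, its -y half a closed housing 38 mm high, over which the cover parks when open.
- bay_middle (a point): Centre of the compartment, on its floor (4 mm above the bench); axes as the cassette's. Inside it is 126 mm (x) by 160 mm (y), divided by three ribs along x (8 mm high, 4 mm thick, at y = -40, 0, +40 mm) into four bays centred at y = -60, -20, +20, +60 mm. A block lies in a bay with its long axis along x, either way round.
- mat: Fixed silicone mat, 320 mm (x) by 300 mm (y), 3 mm thick, grippy (friction about 1); origin at the centre of its underside. The blocks start on it.
- cover (a joint): Sliding glass cover of the cassette, 172 mm along the slide, 5 mm thick, its top 45 mm above the bench. 0 = fully shut over the compartment, 0.166 m = fully open (slid along the cassette's -y, over the housing), stops at both ends; about 1.5 N to move, stays where it is left.
- cover_grip (a point): Centre of the upright black grip on the cover: a fin 10 mm thick along the slide, 44 mm wide across it, rising 28 mm above the cover (this point is 14 mm above the cover and 14 mm below the fin's top). Axes as the cassette's: +y is the shutting direction, -y the opening direction.
- block0_center (a point): Dark grey hexagonal aluminium bur block, 60 mm long (its x), 30 mm across flats, 34.6 mm across corners, each flat 17.3 mm wide, about 130 g; may be absent. Starts lying on a flat on the mat, its length roughly along the mat's y. This point is its centre, 15 mm from every flat; its z points out of the flat with the white strip (46 by 10 mm along x, folded over both end faces).
- block1_center (a point): Dark grey hexagonal aluminium bur block, 60 mm long (its x), 30 mm across flats, 34.6 mm across corners, each flat 17.3 mm wide, about 130 g; may be absent. Starts lying on a flat on the mat, its length roughly along the mat's y. This point is its centre, 15 mm from every flat; its z points out of the flat with the white strip (46 by 10 mm along x, folded over both end faces).
- block2_center (a point): Dark grey hexagonal aluminium bur block, 60 mm long (its x), 30 mm across flats, 34.6 mm across corners, each flat 17.3 mm wide, about 130 g; may be absent. Starts lying on a flat on the mat, its length roughly along the mat's y. This point is its centre, 15 mm from every flat; its z points out of the flat with the white strip (46 by 10 mm along x, folded over both end faces).
- block3_center (a point): Dark grey hexagonal aluminium bur block, 60 mm long (its x), 30 mm across flats, 34.6 mm across corners, each flat 17.3 mm wide, about 130 g; may be absent. Starts lying on a flat on the mat, its length roughly along the mat's y. This point is its centre, 15 mm from every flat; its z points out of the flat with the white strip (46 by 10 mm along x, folded over both end faces).
- dish: Small steel cup, 44 mm wide, 30 mm high, on the mat; leave it alone. Its origin is the centre of its underside.
- small_jar: Small jar, 44 mm wide, 50 mm high; leave it alone. Its origin is the centre of its underside.
- amber_bottle: Amber bottle, 50 mm wide, 90 mm high; leave it alone. Its origin is the centre of its underside.
- saline: Clear bottle, 70 mm wide, 180 mm high; leave it alone. Its origin is the centre of its underside.
- rinse: Blue bottle, 80 mm wide, 200 mm high; leave it alone. Its origin is the centre of its underside.
- spatula: Steel spatula 170 mm long lying on the bench; leave it alone. Its origin is the centre of its underside.
There are look-alikes about, which are no part of the job. Leave any green look-alike of the part that bears block0_center alone.

How it is judged:
On the way, in this order (a step that is already met when the one before it is completed fails the run):
1. the cover is slid fully open (value of joint cover above 0.156 m), for 0.2 s.
2. every block lies strip-up in a bay of the cassette (z of block0_center in the frame of bay_middle between 0 and 0.0195 m and x of block0_center in the frame of bay_middle between -0.045 and 0.045 m and y of block0_center in the frame of bay_middle between -0.07 and 0.07 m and angle between each of block0_center, block1_center, block2_center, block3_center's own z axis and vertical below 0.15 rad and z of block1_center in the frame of bay_middle between 0 and 0.0195 m and x of block1_center in the frame of bay_middle between -0.045 and 0.045 m and y of block1_center in the frame of bay_middle between -0.07 and 0.07 m and z of block2_center in the frame of bay_middle between 0 and 0.0195 m and x of block2_center in the frame of bay_middle between -0.045 and 0.045 m and y of block2_center in the frame of bay_middle between -0.07 and 0.07 m and z of block3_center in the frame of bay_middle between 0 and 0.0195 m and x of block3_center in the frame of bay_middle between -0.045 and 0.045 m and y of block3_center in the frame of bay_middle between -0.07 and 0.07 m), for 0.3 s.
At the end, for the whole second after the job is handed in: Every block present lies flat on the floor of a bay (centre within 4.5 mm of its resting height, within the compartment) with its strip flat facing up within 0.15 rad, at rest, and the cover is within 6 mm of fully shut (all of step 2 and linear speed of each of block0, block1, block2, block3 below 0.02 m/s and value of joint cover below 0.006 m); the robot touches nothing.
It fails at once if another thing on the bench is shifted more than 4 cm (distance of any of dish, small_jar, amber_bottle, saline, rinse, spatula from where it was at the start of the episode above 0.04 m).
It fails at once if a cup, jar or bottle is knocked over (angle between any of dish, small_jar, amber_bottle, saline, rinse's own z axis and vertical above 0.7 rad).
Of block0, block1, block2, block3 only 3 to 4 are there at a start; the rules pass over those that are not, and their reading is None.
At some moment in a run one of block0, block1, block2, block3 may be knocked a few centimetres aside while the robot is not near it.
Once in a run the grip may slacken for a moment while it holds something.
It also fails if it takes over 210 s, if anything falls off the work surface, if the arm or the gripper's body presses on something with over 40 N, if the wrist force passes 120 N, or if a joint passes its speed limit or range.

### The arm

A 7-joint arm with a two-finger parallel gripper is mounted at the origin on the work surface. World frame = base frame: x ahead of the robot, y to its left, z up, the work surface at z = 0. Lengths are in m, angles in rad, forces in N, time in s.
With the tool pointing down it reaches from about 0.35 to 0.775 m from the base axis. Payload 3.1 kg.
Tool frame: the origin (TCP) lies at the very end of the fingers, on their centre line; the grasp point (between the pads) lies 19 mm behind it (manip.tcp_to_grasp is the distance from the TCP to the grasp point, in m); z points along the fingers, y is the direction in which the jaws open and shut (so a half turn about z gives the same grasp; the last joint's range is limited). The gripper opens to 85 mm and grips with 20 to 120 N. Pads are 22 mm wide; open, the fingers measure 114 mm over their backs; the gripper's body (76 mm by 85 mm) begins 54 mm behind the grasp point. The pads swing forward as they close: fully open they stand 13 mm farther back than shut.
Start: joints at [-0.042, 0.311, 0.014, 1.512, -0.004, 1.319, -0.027], TCP at [0.55, 0, 0.231] pointing down, gripper open.
Joint ranges: [-2.7, 2.7], [-0.3, 1.91], [-1.27, 1.3], [0.12, 2.57], [-1.44, 4.58], [0.2, 2.03], [-3.05, 3.05]. Speed limits (rad/s): [2.79, 2.79, 3.14, 3.14, 3.14, 3.14, 3.14].

### API

Orientations are given as a rotation vector (axis times angle).
In Python, from rig import manip, viewer gives the robot as it stands.
- The arm moves only by the tool apply_moves, never from a script. Its arguments are lists of equal length, an entry for each row: "jaw": the finger opening in cm, from 0 to 8.54; "offset": the shift along the tool's x, y, z in cm, a list of three; "angular": the turn, a rotation vector about the tool's x, y, z in degrees, a list of three. In form: {"jaw": [jaw, ...], "offset": [[x, y, z], ...], "angular": [[rx, ry, rz], ...]}. A call has 1 to 5 rows; each row is the pose to reach, as a shift and turn from the pose commanded when the call began, along the tool's axes at that moment; what a row does not reach only later rows make up. A row lasts 1/10 s, in which the tool goes at most 50 mm and 8.59 degrees, less where a joint would pass 70% of its speed; a pose out of reach is approached as far as the arm can. A call with a gripper value outside its range is refused whole. The fingers move at their own pace and stop on an object; "newtons" is the grip in N (left out, the last holds). Time passes only in rows, so rows that repeat a pose let the fingers close. It gives the time, the measured TCP pose, the force and the opening at its end, in the units of the state.
- manip.get_state(): the state, without advancing time (a new reading comes with each control period).
- viewer.camera(name): name is "scene" or "side" or "wrist"; returns a dict with "pixels" (480x640x3 uint8, blue, green, red), "intrinsics" (3x3 intrinsics, pixels), "dist" ([k1, k2, p1, p2, k3] as OpenCV has them; the pictures are not rectified), "rvec" (rotation vector, rad) and "tvec" (3), from world to camera coordinates, as OpenCV has them; the wrist camera has in their place "mount" (4x4, takes a point from camera to tool coordinates, whose origin is the TCP and whose axes are the flange's). Camera axes: x right, y down, z forward; pixel columns grow to the right and rows downward; lengths in m; the calibration is good to about 2 mm. A picture is of the moment at which its call begins: read the wrist's pose just before it. There is no depth.
- manip.hand_in(): hands the job in, once; it reports no verdict.
Trained networks look in a picture, given as the dict that the camera call returned (one of the last four; its "shot" number tells which), for a name from the list of things; names that differ only in an ending like _2 or _b are one class to them, and where a whole thing is asked for, a point or a joint stands for the part that bears it (a point fixed in the world has none). Each returns a list of dicts, best first, with "conf" (0 to 1); they miss things now and then, are a little off and sometimes report something else, mostly with a low value. They report only what shows in the picture. A call takes as long as a camera call. They do not tell look-alikes from the thing itself.
- viewer.search_frame(picture, thing): "pixel" ([column, row] in pixels, amid what is visible of it).
- viewer.tip_of(picture, thing): "pixel" ([column, row] in pixels: a listed point, or the origin of a listed thing).
The state is a dict: "clock": time; "joints": joint angles; "dq": joint speeds; "joint_efforts": joint torques, N m; "ee_pos": TCP position; "tcp_rot": TCP orientation; "wrist_force": force on the tool from outside, world axes, zero at the start; "torque": the same for the moment, N m; "finger_gap": finger opening in m.
Only numpy, scipy, OpenCV 4.12 (cv2) and the standard library are available. Lean on these libraries where they do the work, as an engineer would, in place of code of your own. Each camera call takes 0.05 s, during which the arm holds its last target.

## Working session

There is one attempt and no reset: what is moved stays moved. The work goes in short steps, Python scripts to look and compute and a tool call to move; the robot and the scene stay as the last step left them, time stands still between calls to the robot, and variables do not carry over. Pictures are saved under pics/ and viewed, and the job is handed in when it is done.

Besides the shell and the picture viewer there is one more tool, called in YAML: its name, and indented under it one key for each argument. apply_moves: Moves the arm, as the interface text tells. Its arguments: {"type":"object","properties":{"jaw":{"type":"array","items":{"type":"number"}},"offset":{"type":"array","items":{"type":"array","items":{"type":"number"}}},"angular":{"type":"array","items":{"type":"array","items":{"type":"number"}}},"newtons":{"type":"number"}},"required":["jaw","offset","angular"]}

```bash
ls -la; mkdir -p pics
cat > h.py <<'E'
import numpy as np, cv2
from rig import manip, viewer
from scipy.spatial.transform import Rotation as R
def snap(n,f):
    s=manip.get_state(); p=viewer.camera(n); cv2.imwrite('pics/'+f,p['pixels']); return s,p
def cam(s,p):
    K=np.array(p['intrinsics']);D=np.array(p['dist'])
    if 'mount' in p:
        T=np.eye(4);T[:3,:3]=R.from_rotvec(s['tcp_rot']).as_matrix();T[:3,3]=s['ee_pos']
        W=np.linalg.inv(T@np.array(p['mount'])); return K,D,W[:3,:3],W[:3,3]
    return K,D,cv2.Rodrigues(np.array(p['rvec'],float))[0],np.array(p['tvec'],float).ravel()
def toz(s,p,px,z):
    K,D,Rm,t=cam(s,p); u=cv2.undistortPoints(np.array(px,float).reshape(-1,1,2),K,D).reshape(-1,2)
    c=-Rm.T@t; out=[]
    for a in u:
        d=Rm.T@np.array([a[0],a[1],1]); out.append(c+d*(z-c[2])/d[2])
    return np.array(out)
def proj(s,p,X):
    K,D,Rm,t=cam(s,p); return cv2.projectPoints(np.array(X,float).reshape(-1,1,3),cv2.Rodrigues(Rm)[0],t,K,D)[0].reshape(-1,2)
E
python3 - <<'E'
from h import *
np.set_printoptions(precision=4,suppress=True)
print(manip.get_state())
for n in ['scene','side','wrist']:
    s,p=snap(n,n+'0.png'); K,D,Rm,t=cam(s,p); print(n,-Rm.T@t,K[0,0])
    for th in ['block0_center','cover_grip','bay_middle','dish','mat','cassette']:
        print(th,[(np.round(d['pixel']).tolist(),round(d['conf'],2)) for d in viewer.tip_of(p,th)])
E
```

```text
total 12
drwxr-xr-x  3 agent agent 4096 Dec  7 07:22 .
drwxr-xr-x 23 root  root  4096 Dec  7 07:22 ..
drwxr-xr-x  2 agent agent 4096 Dec  7 07:22 pics
{'clock': 0.0, 'joints': array([-0.0417,  0.3117,  0.014 ,  1.5131, -0.0044,  1.3192, -0.0272]), 'dq': array([ 0.0011,  0.0007, -0.0011, -0.0007, -0.0008, -0.0009, -0.0023]), 'joint_efforts': array([ -0.0008, -37.9912,   0.1455, -23.0588,   0.0122,   0.0137,
         0.    ]), 'ee_pos': array([0.5493, 0.    , 0.2302]), 'tcp_rot': array([-2.2202, -2.2204,  0.0027]), 'wrist_force': array([-0.246 ,  0.1419, -0.1075]), 'torque': array([ 0.0083,  0.0052, -0.0163]), 'finger_gap': 0.08536789929619482}
scene [ 1.2978 -0.8037  1.3401] 600.7604797037377
block0_center [([211.0, 249.0], 0.73), ([238.0, 290.0], 0.7)]
cover_grip [([366.0, 212.0], 0.74)]
bay_middle [([381.0, 205.0], 0.67), ([280.0, 258.0], 0.67)]
dish [([312.0, 320.0], 0.51)]
mat [([277.0, 289.0], 0.55)]
cassette [([366.0, 222.0], 0.94), ([282.0, 260.0], 0.61)]
side [-0.0933 -0.6535  0.7807] 467.5699291644639
block0_center [([303.0, 352.0], 0.91), ([326.0, 283.0], 0.56), ([379.0, 320.0], 0.55)]
cover_grip [([269.0, 205.0], 0.85), ([364.0, 252.0], 0.29)]
bay_middle [([246.0, 211.0], 0.58)]
dish [([402.0, 267.0], 0.65)]
mat [([365.0, 294.0], 0.87)]
cassette [([267.0, 226.0], 0.66), ([510.0, 400.0], 0.6), ([375.0, 321.0], 0.27)]
wrist [0.5508 0.0703 0.3745] 421.6200888686787
block0_center [([236.0, 454.0], 0.91)]
cover_grip [([580.0, 175.0], 0.18)]
bay_middle []
dish [([427.0, 381.0], 0.83)]
mat [([303.0, 381.0], 0.84)]
cassette []
```

View pics/scene0.png

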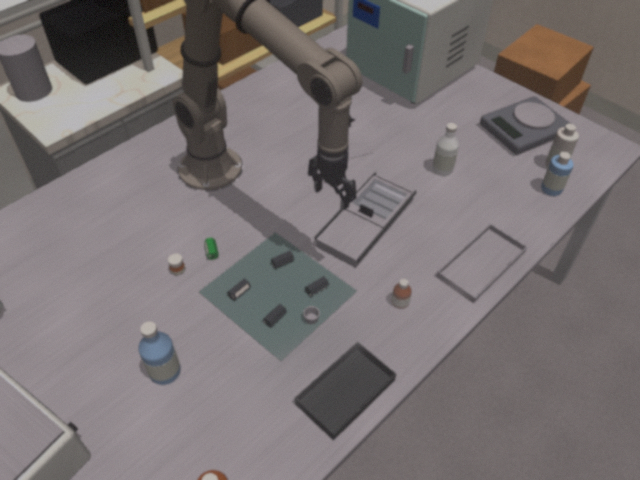

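View pics/side0.png

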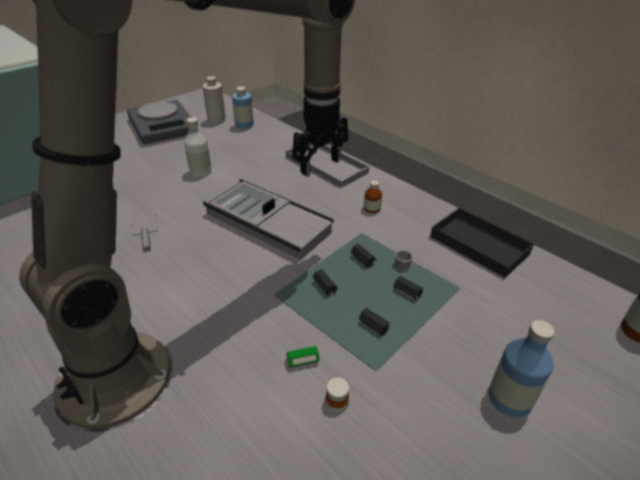

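View pics/wrist0.png

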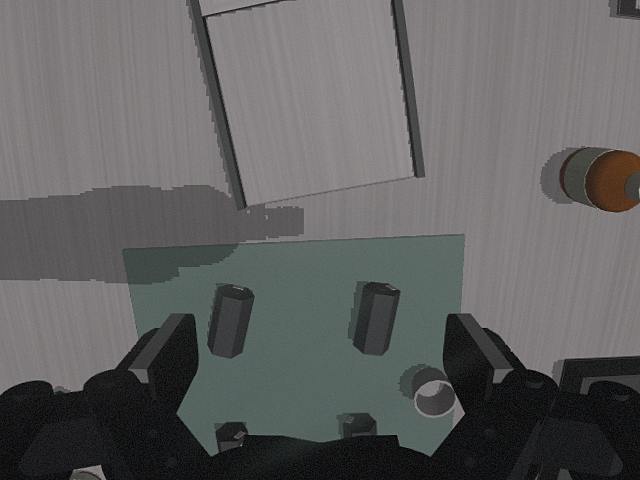

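```bash
python3 - <<'E'
from h import *
np.set_printoptions(precision=3,suppress=True)
S,P=snap('scene','scene1.png'); 
print('scene blocks',toz(S,P,[[239,290],[282,260],[316,286],[275,316],[211,247]],.018))
print('mat corners',toz(S,P,[[202,291],[276,236],[355,290],[284,353]],.003))
print('grip',toz(S,P,[[366,211]],.059), 'case corners',toz(S,P,[[317,236],[356,261],[414,192],[376,178]],.042))
print('dish,jar,amber',toz(S,P,[[311,316],[176,268],[402,300]],.0))
s,p=snap('wrist','w1.png')
print('wrist blocks',toz(s,p,[[231,320],[376,318]],.018),toz(s,p,[[232,430],[358,425]],.03),'mat',toz(s,p,[[123,249],[464,235]],.003))
print('cass end', toz(s,p,[[246,208],[424,176]],.045))
S,P=snap('side','sd1.png')
print('side blocks',toz(S,P,[[325,281],[363,255],[408,288],[374,321],[303,357]],.018),'grip',toz(S,P,[[268,206]],.059))
print('spatula',toz(S,P,[[145,220],[145,245]],0))
E
python3 -c "
import cv2;a=cv2.imread('pics/side0.png');cv2.imwrite('pics/c1.png',cv2.resize(a[160:380,190:470],None,fx=2.8,fy=2.7,interpolation=cv2.INTER_CUBIC))
a=cv2.imread('pics/scene0.png');cv2.imwrite('pics/c2.png',cv2.resize(a[160:370,180:440],None,fx=3,fy=2.8,interpolation=cv2.INTER_CUBIC))"
```

```text
scene blocks [[ 0.464 -0.265  0.018]
 [ 0.469 -0.11   0.018]
 [ 0.602 -0.106  0.018]
 [ 0.596 -0.253  0.018]
 [ 0.289 -0.224  0.018]]
mat corners [[ 0.386 -0.334  0.003]
 [ 0.379 -0.053  0.003]
 [ 0.679 -0.032  0.003]
 [ 0.687 -0.306  0.003]]
grip [[0.531 0.171 0.059]] case corners [[0.489 0.009 0.042]
 [0.631 0.021 0.042]
 [0.57  0.35  0.042]
 [0.446 0.314 0.042]]
dish,jar,amber [[ 0.654 -0.177  0.   ]
 [ 0.267 -0.336 -0.   ]
 [ 0.791  0.037  0.   ]]
wrist blocks [[ 0.467 -0.104  0.018]
 [ 0.602 -0.102  0.018]] [[ 0.462 -0.22   0.03 ]
 [ 0.588 -0.213  0.03 ]] mat [[ 0.366 -0.039  0.003]
 [ 0.683 -0.026  0.003]]
cass end [[0.492 0.007 0.045]
 [0.632 0.032 0.045]]
side blocks [[ 0.469 -0.104  0.018]
 [ 0.602 -0.103  0.018]
 [ 0.591 -0.251  0.018]
 [ 0.459 -0.262  0.018]
 [ 0.287 -0.227  0.018]] grip [[0.529 0.177 0.059]]
spatula [[0.288 0.424 0.   ]
 [0.236 0.325 0.   ]]
```

View pics/c1.png

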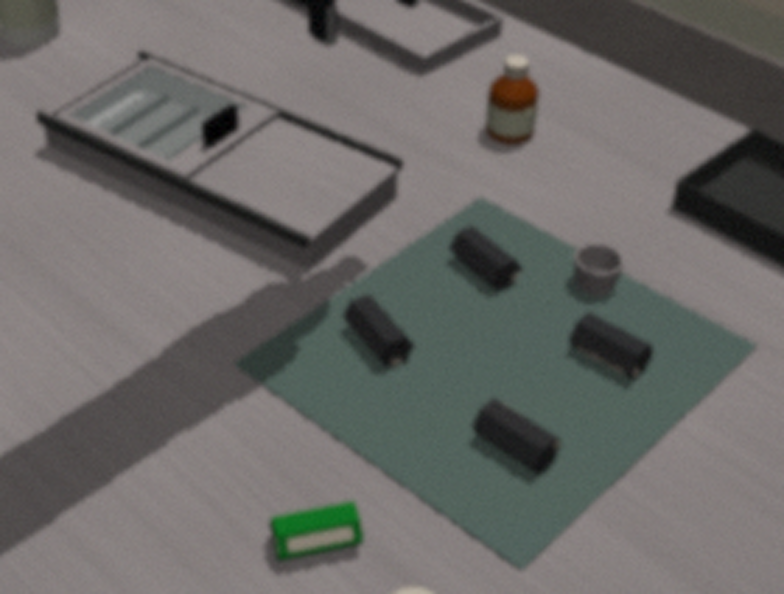

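View pics/c2.png

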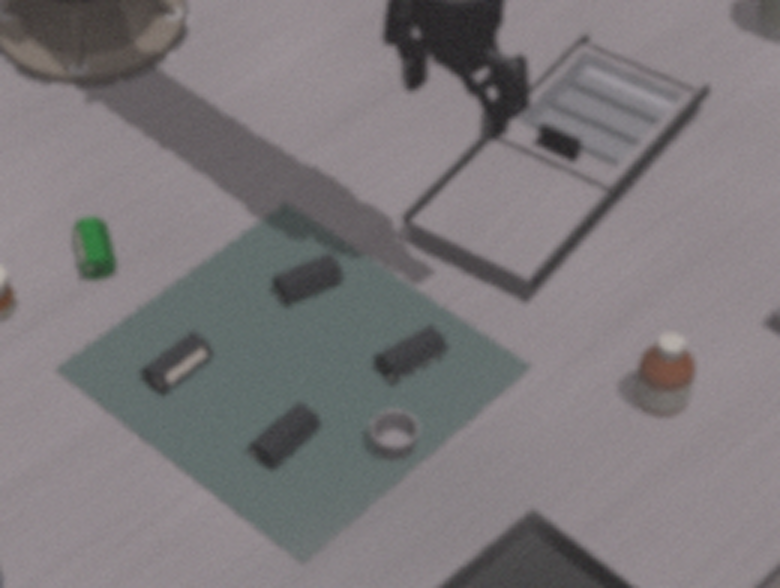

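apply_moves:
  jaw: [4,0,0]
  offset:
    - [4,-1,0]
    - [8,-2,0]
    - [8,-2,0]
  angular:
    - [0,0,-5]
    - [0,0,-10.2]
    - [0,0,-10.2]

```text
clock: 1.5
ee_pos: [0.528, 0.089, 0.2315]
tcp_rot: [-1.996, -2.42, -0.007]
wrist_force: [-0.4, 1.2, 0.2]
finger_gap: 0.0439
```

Run:
```python
from h import *
np.set_printoptions(precision=4,suppress=True)
s,p=snap('wrist','w2.png'); print(s['ee_pos'],s['tcp_rot'],s['clock'])
for th in ['block0_center','cover_grip','bay_middle','cassette']:
    r=viewer.tip_of(p,th); print(th,[(np.round(d['pixel']).tolist(),round(d['conf'],2)) for d in r])
    z={'block0_center':.018,'cover_grip':.059,'bay_middle':.004,'cassette':0}[th]
    for d in r: print(toz(s,p,[d['pixel']],z))
```

```text
[0.528  0.089  0.2315] [-1.9957 -2.4198 -0.0065] 1.5
block0_center []
cover_grip [([343.0, 104.0], 0.68)]
[[0.5285 0.1774 0.059 ]]
bay_middle []
cassette [([341.0, 99.0], 0.65)]
[[0.5285 0.1843 0.    ]]
```

View pics/w2.png

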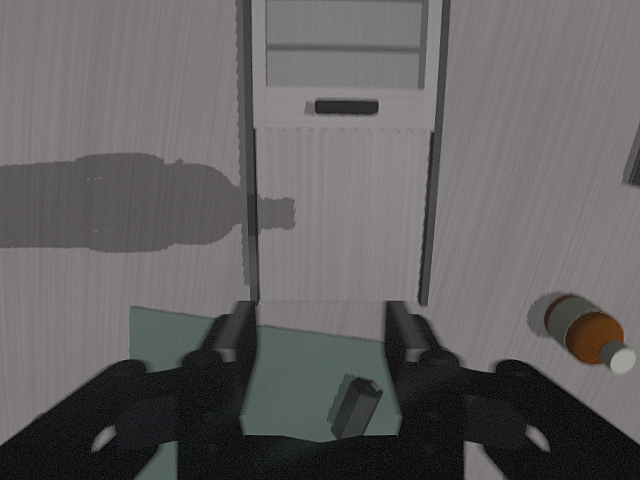

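Run:
```python
from h import *
np.set_printoptions(precision=4,suppress=True)
s=manip.get_state();p=viewer.camera('wrist')
M=R.from_rotvec(s['tcp_rot']).as_matrix();print(M)
e=toz(s,p,[[238,5],[249,303],[449,5],[427,304],[257,130],[434,130]],.043);print(e)
for i in (0,2): d=e[i]-e[i+1];print(np.arctan2(-d[0],d[1]),np.linalg.norm(d))
print(toz(s,p,[[315,107],[378,108]],.073),toz(s,p,[[315,103],[379,103],[316,113],[378,114]],.073))
```

```text
[[-0.1744  0.9847  0.0002]
 [ 0.9847  0.1744 -0.0011]
 [-0.0011 -0.     -1.    ]]
[[ 0.4451  0.2221  0.043 ]
 [ 0.4842 -0.0071  0.043 ]
 [ 0.596   0.2496  0.043 ]
 [ 0.6347  0.0183  0.043 ]
 [ 0.4718  0.1359  0.043 ]
 [ 0.6053  0.1599  0.043 ]]
0.1688958401433302 0.23250563462389956
0.16548774547032816 0.23455129061768204
[[0.5131 0.159  0.073 ]
 [0.5559 0.166  0.073 ]] [[0.5127 0.1616 0.073 ]
 [0.5559 0.1694 0.073 ]
 [0.5145 0.1552 0.073 ]
 [0.5567 0.1621 0.073 ]]
```

Run:
```python
from h import *
np.set_printoptions(precision=4,suppress=True)
for i in range(3):
    s,p=snap('wrist','w3.png'); print(s['clock'],s['ee_pos'],s['dq'].round(2),proj(s,p,[[.535,.1625,.073]]))
    d=viewer.tip_of(p,'cover_grip'); print([(x['pixel'],toz(s,p,[x['pixel']],.059)) for x in d])
```

```text
1.8 [0.5304 0.0782 0.2313] [ 0. -0. -0.  0. -0. -0. -0.] [[347.2101 107.5496]]
[([343.8, 86.4], array([[0.5306, 0.1771, 0.059 ]]))]
1.9 [0.5303 0.0786 0.2312] [-0.   -0.   -0.01  0.   -0.    0.    0.  ] [[347.2897 108.2907]]
[]
2.0 [0.5302 0.0792 0.2313] [-0. -0. -0. -0.  0. -0. -0.] [[347.3721 109.1689]]
[([341.4, 82.1], array([[0.5281, 0.1807, 0.059 ]]))]
```

View pics/w3.png

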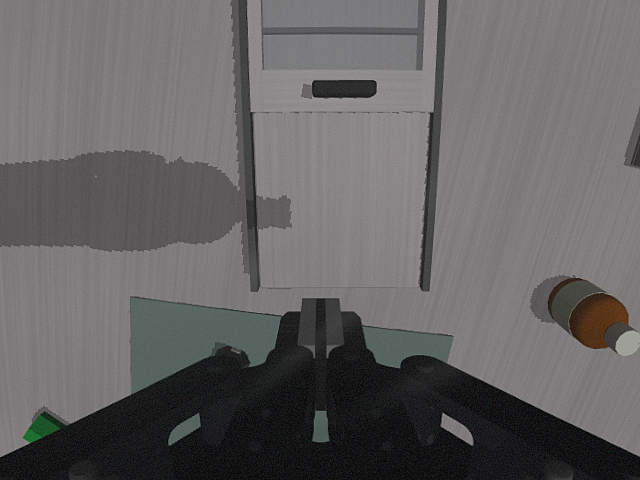

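Run:
```python
from h import *
np.set_printoptions(precision=4,suppress=True)
s=manip.get_state();p=viewer.camera('wrist')
e=toz(s,p,[[234,5],[251,290],[446,5],[429,290]],.043);print(e)
for i in (0,2): d=e[i]-e[i+1];print(np.arctan2(-d[0],d[1]))
print('hous end',toz(s,p,[[257,288],[421,289]],.038),'glass edge',toz(s,p,[[252,111],[434,111]],.045))
print('fin top',toz(s,p,[[312,80],[376,80],[312,97],[376,97],[344,84]],.073))
print('ribs',toz(s,p,[[263,30],[419,34]],.012))
print(s['ee_pos'])
```

```text
[[0.4416 0.2229 0.043 ]
 [0.4843 0.0064 0.043 ]
 [0.5933 0.2508 0.043 ]
 [0.6329 0.0328 0.043 ]]
0.19439069299112283
0.17997106215460673
hous end [[0.4886 0.007  0.038 ]
 [0.6276 0.0308 0.038 ]] glass edge [[0.4659 0.1505 0.045 ]
 [0.6011 0.1751 0.045 ]]
fin top [[0.5076 0.1776 0.073 ]
 [0.5503 0.1853 0.073 ]
 [0.5095 0.1666 0.073 ]
 [0.5526 0.1744 0.073 ]
 [0.5294 0.1788 0.073 ]]
ribs [[0.4602 0.2148 0.012 ]
 [0.5837 0.2343 0.012 ]]
[0.5301 0.0796 0.2313]
```

apply_moves:
  jaw: [0,0,0,0,0]
  offset:
    - [5,0.7,0]
    - [10,1.4,0]
    - [12.3,1.65,3]
    - [12.3,1.65,8]
    - [12.3,1.65,12]
  angular:
    - [0,0,0]
    - [0,0,0]
    - [0,0,0]
    - [0,0,0]
    - [0,0,0]

```text
clock: 2.65
ee_pos: [0.5237, 0.2056, 0.1096]
tcp_rot: [-2.011, -2.413, -0.0]
wrist_force: [-0.5, -0.1, 0.3]
finger_gap: -0.0003
```

Run:
```python
from h import *
s,p=snap('wrist','w4.png');s,p=snap('side','s4.png');print(s['ee_pos'],s['clock'])
```

```text
[0.51867337 0.20227312 0.10223496] 2.7
```

View pics/w4.png

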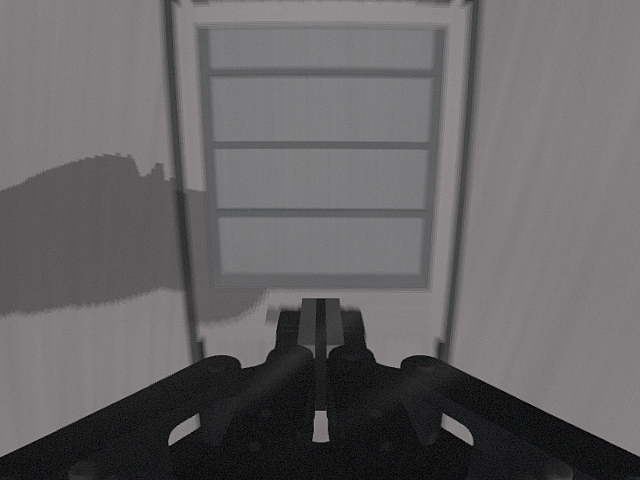

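View pics/s4.png

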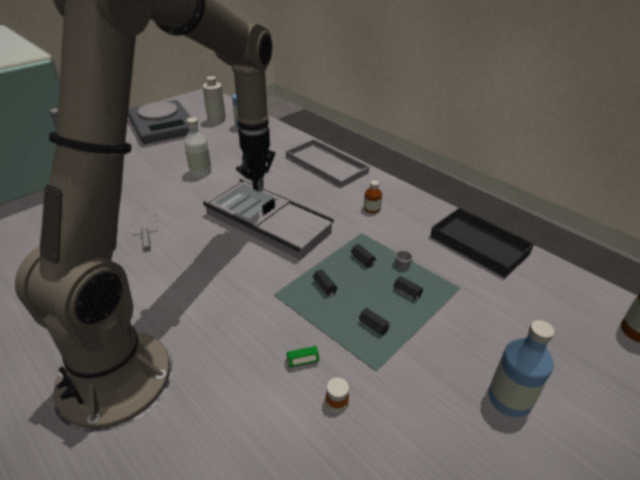

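apply_moves:
  jaw: [0,0]
  offset:
    - [0,0,2]
    - [0,0,2]
  angular:
    - [0,0,0]
    - [0,0,0]

```text
clock: 2.95
ee_pos: [0.524, 0.2034, 0.0911]
tcp_rot: [-2.015, -2.409, 0.003]
wrist_force: [-1.3, -1.7, 0.1]
finger_gap: -0.0001
```

Run:
```python
from h import *
s,p=snap('wrist','w5.png');s=manip.get_state();print(s['ee_pos'],s['clock'],R.from_rotvec(s['tcp_rot']).as_matrix())
print(toz(s,p,[[213,213],[431,212],[209,144],[433,145],[206,72],[438,72]],.012))
```

```text
[0.52489811 0.20382311 0.09238993] 3.0 [[-1.76573196e-01  9.84287455e-01  3.34042289e-04]
 [ 9.84287511e-01  1.76573198e-01  2.26883220e-05]
 [-3.66510844e-05  3.32799803e-04 -9.99999944e-01]]
[[0.46397186 0.21780984 0.012     ]
 [0.58040041 0.23918105 0.012     ]
 [0.45771041 0.25399701 0.012     ]
 [0.57288604 0.27406406 0.012     ]
 [0.45188378 0.28936106 0.012     ]
 [0.56696011 0.30996187 0.012     ]]
```

View pics/w5.png

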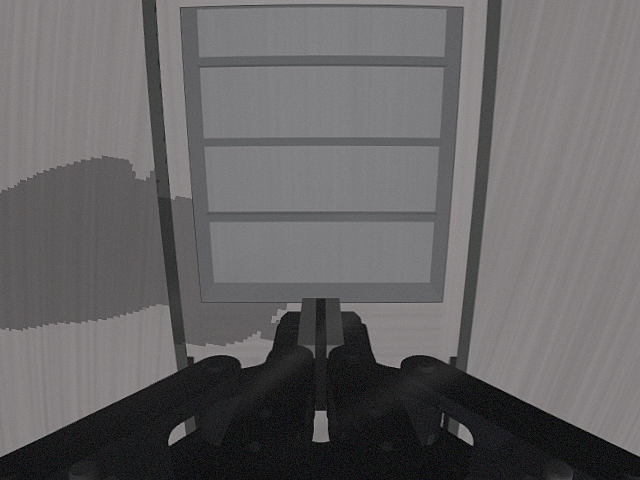

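apply_moves:
  jaw: [0,0,0,0,0]
  offset:
    - [0,0,3.6]
    - [0,0,3.7]
    - [0,0,3.7]
    - [-3,0,3.7]
    - [-6,0,3.7]
  angular:
    - [0,0,0]
    - [0,0,0]
    - [0,0,0]
    - [0,0,0]
    - [0,0,0]

```text
clock: 3.5
ee_pos: [0.5358, 0.1487, 0.0568]
tcp_rot: [-2.009, -2.414, -0.009]
wrist_force: [-0.1, 2.7, -1.9]
finger_gap: 0.0003
```

apply_moves:
  jaw: [0,0,0,0,0]
  offset:
    - [-3.5,0,0]
    - [-7,0,0]
    - [-9.5,0,0]
    - [-11,0,0]
    - [-11.5,0,0]
  angular:
    - [0,0,0]
    - [0,0,0]
    - [0,0,0]
    - [0,0,0]
    - [0,0,0]

```text
clock: 4.0
ee_pos: [0.5541, 0.0471, 0.057]
tcp_rot: [-1.998, -2.405, -0.023]
wrist_force: [-7.1, 23.9, 3.8]
finger_gap: 0.0002
```

Run:
```python
from h import *
s,p=snap('wrist','w6.png');s=manip.get_state();print(s['ee_pos'],s['clock'],s['wrist_force'])
```

```text
[0.5540318  0.04718567 0.05697393] 4.05 [-5.75317287 19.24097579  3.00164131]
```

View pics/w6.png

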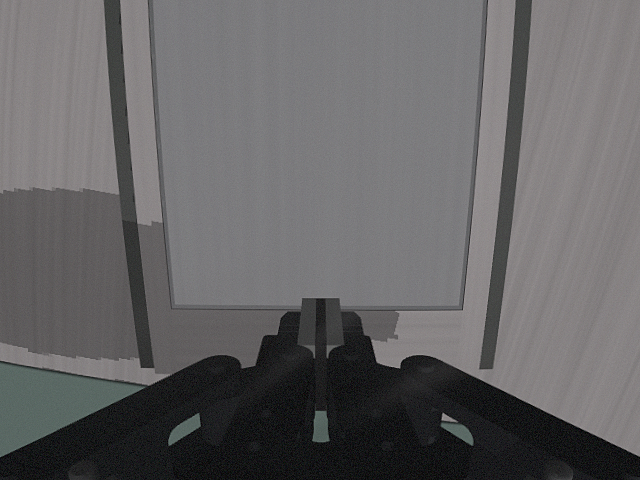

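apply_moves:
  jaw: [0,0,0,0]
  offset:
    - [2,0,0]
    - [3,0,-5]
    - [3,0,-10]
    - [3,0,-13]
  angular:
    - [0,0,0]
    - [0,0,0]
    - [0,0,0]
    - [0,0,0]

```text
clock: 4.45
ee_pos: [0.5527, 0.0626, 0.1911]
tcp_rot: [2.009, 2.407, 0.011]
wrist_force: [0.4, -0.4, 1.3]
finger_gap: -0.0002
```

Run:
```python
from h import *
s,p=snap('wrist','w7.png');s,p=snap('side','s7.png');
cv2.imwrite('pics/s7c.png',cv2.resize(p['pixels'][160:380,190:470],None,fx=2.8,fy=2.7))
print(viewer.tip_of(p,'cover_grip'))
d=viewer.tip_of(p,'cover_grip')
if d: print(toz(s,p,[d[0]['pixel']],.059))
```

```text
[{'pixel': [312.8, 226.1], 'conf': 0.58}]
[[0.55555449 0.02995756 0.059     ]]
```

View pics/s7c.png

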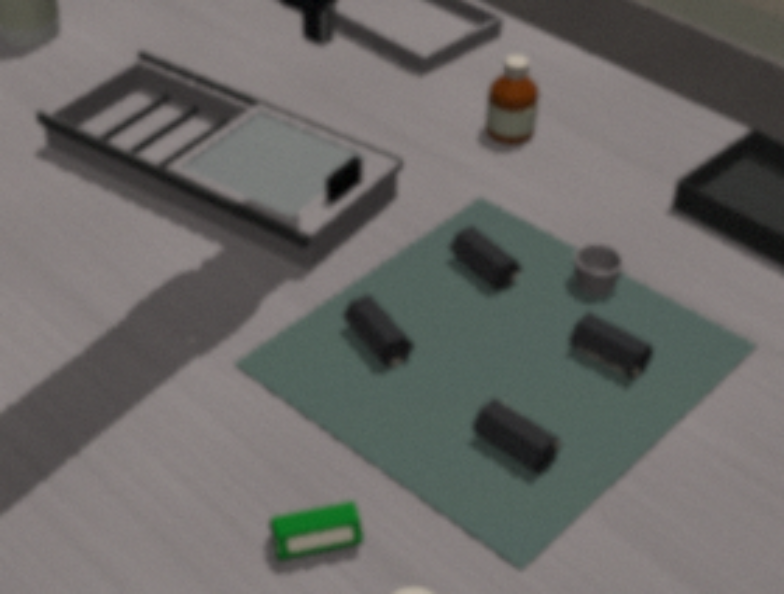

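View pics/w7.png

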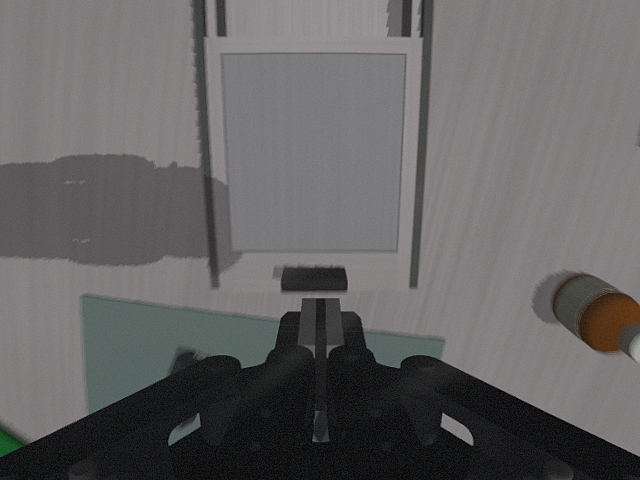

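apply_moves:
  jaw: [0,0,0,0,0]
  offset:
    - [-4,-1.4,-3]
    - [-8.5,-3,-4]
    - [-13,-4.6,-4]
    - [-13.6,-4.8,-4]
    - [-13.6,-4.8,-4]
  angular:
    - [0,0,5]
    - [0,0,10.2]
    - [0,0,10.2]
    - [0,0,10.2]
    - [0,0,10.2]

```text
clock: 5.15
ee_pos: [0.5257, -0.0837, 0.2235]
tcp_rot: [-2.227, -2.214, 0.003]
wrist_force: [-0.4, 0.1, 0.3]
finger_gap: 0.0001
```

Run:
```python
from h import *
viewer.camera('scene')
for i in range(3): viewer.camera('wrist')
s,p=snap('wrist','w8.png');print(s['ee_pos'],s['clock'])
cv2.imwrite('pics/w8c.png',cv2.resize(p['pixels'][150:480,130:480],None,fx=2.2,fy=1.8,interpolation=cv2.INTER_CUBIC))
e=p['pixels']
```

```text
[ 0.5270365  -0.07831538  0.22368164] 5.35
```

View pics/w8.png

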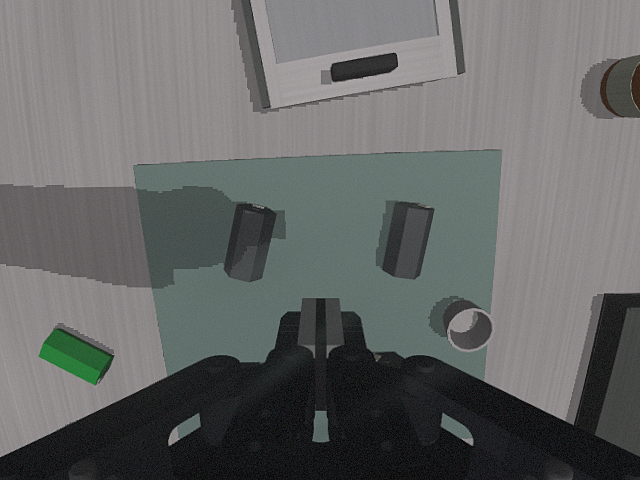

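View pics/w8c.png

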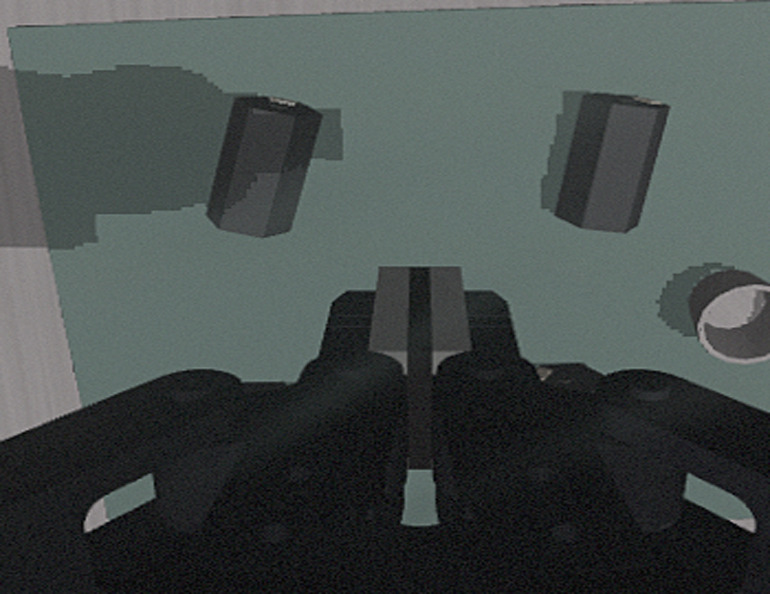

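Run:
```python
from h import *
a=[]
for i in range(4): a.append(viewer.camera('side')['pixels'].astype(float))
b=[]
for i in range(4): b.append(viewer.camera('scene')['pixels'].astype(float))
a=np.mean(a,0).astype(np.uint8);b=np.mean(b,0).astype(np.uint8)
def cr(im,c): x,y=c; return cv2.resize(im[y-22:y+22,x-27:x+27],(396,300),interpolation=cv2.INTER_CUBIC)
A=[cr(a,c) for c in [(325,281),(363,255),(408,288),(374,321)]]
B=[cr(b,c) for c in [(282,260),(316,286),(275,316),(239,290)]]
g=lambda X:np.vstack([np.hstack(X[:2]),np.hstack(X[2:])])
cv2.imwrite('pics/mA.png',cv2.convertScaleAbs(g(A),alpha=1.6)); cv2.imwrite('pics/mB.png',cv2.convertScaleAbs(g(B),alpha=1.6))
```

```text
(no output)
```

View pics/mA.png

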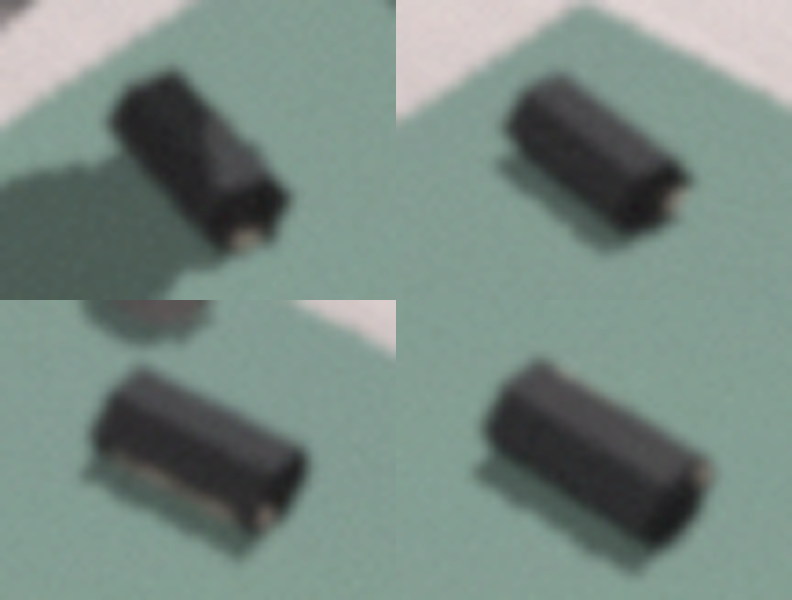

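View pics/mB.png

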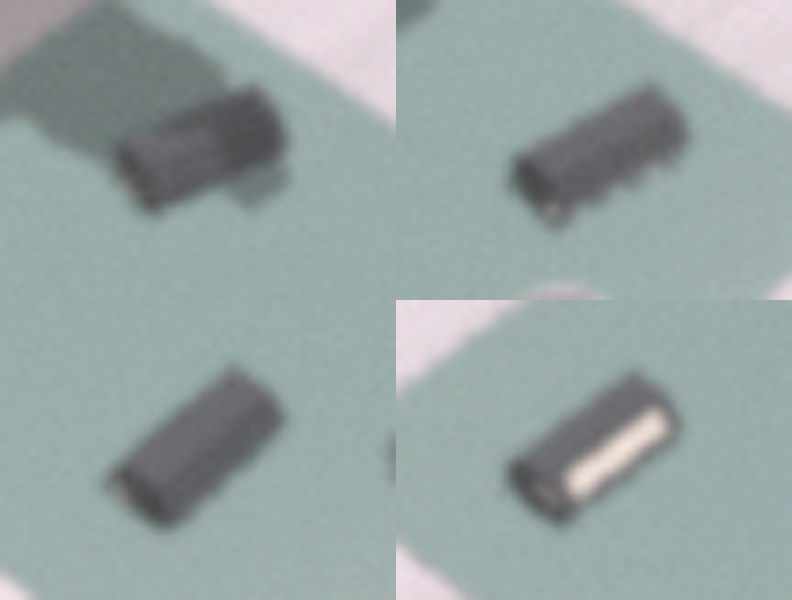

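Run:
```python
from h import *
np.set_printoptions(precision=4,suppress=True)
s,p=snap('wrist','w9.png');print(s['ee_pos'],s['clock'])
for q in ([[244.5,208],[265,210],[230,279],[249.5,282]],[[407.3,204],[423,207],[396,278],[414,279]]):
    e=toz(s,p,q,.033); d=e[:2].mean(0)-e[2:].mean(0); print(e.mean(0),np.linalg.norm(d),np.arctan2(-d[0],d[1]),np.linalg.norm(e[0]-e[1]))
print(toz(s,p,[[470,330]],.03),'fin',toz(s,p,[[365,65]],.073))
```

```text
[ 0.527  -0.0809  0.2243] 5.8
[ 0.467  -0.1065  0.033 ] 0.06346868225965098 -0.24603724404686667 0.016646379381254954
[ 0.6019 -0.1042  0.033 ] 0.06288427731372472 -0.07665594156247296 0.013161036582272835
[[ 0.6621 -0.1862  0.03  ]] fin [[0.5571 0.0286 0.073 ]]
```

apply_moves:
  jaw: [0,0,0,0,0]
  offset:
    - [-1,-1,0]
    - [-2,-2,0]
    - [-3.4,-2.6,0]
    - [-3.4,-2.6,2]
    - [-3.4,-2.6,4]
  angular:
    - [0,0,8.5]
    - [0,0,17]
    - [0,0,25.5]
    - [0,0,34]
    - [0,0,42.5]

```text
clock: 6.35
ee_pos: [0.5015, -0.1161, 0.1847]
tcp_rot: [2.879, 1.253, 0.003]
wrist_force: [0.7, 0.2, -0.4]
finger_gap: 0.0003
```

apply_moves:
  jaw: [0,0,0,0,0]
  offset:
    - [0,0,2]
    - [0,0,4]
    - [0,0,6]
    - [0,0,7]
    - [0,0,8]
  angular:
    - [0,0,8.5]
    - [0,0,17]
    - [0,0,25.5]
    - [0,0,34]
    - [0,0,42.5]

```text
clock: 6.85
ee_pos: [0.5007, -0.115, 0.1036]
tcp_rot: [-3.139, -0.127, 0.001]
wrist_force: [0.5, -0.3, 0.7]
finger_gap: 0.0001
```

apply_moves:
  jaw: [0,0,0,0,0]
  offset:
    - [0,0,0]
    - [0,0,0]
    - [0,0,0]
    - [0,0,0]
    - [0,0,0]
  angular:
    - [0,0,8.5]
    - [0,0,17]
    - [0,0,19.1]
    - [0,0,19.1]
    - [0,0,19.1]

```text
clock: 7.35
ee_pos: [0.5011, -0.115, 0.1044]
tcp_rot: [3.118, -0.384, 0.0]
wrist_force: [0.6, -0.0, -0.4]
finger_gap: 0.0001
```

Run:
```python
from h import *
np.set_printoptions(precision=4,suppress=True)
viewer.camera('wrist')
s,p=snap('wrist','w10.png');print(s['ee_pos'],s['clock'],s['joints']);print(R.from_rotvec(s['tcp_rot']).as_matrix())
```

```text
[ 0.5011 -0.115   0.1044] 7.4 [-0.0568  0.3559  0.3158  1.801  -0.1286  1.0044 -1.5063]
[[ 0.9701 -0.2427  0.0002]
 [-0.2427 -0.9701 -0.    ]
 [ 0.0002 -0.     -1.    ]]
```

View pics/w10.png

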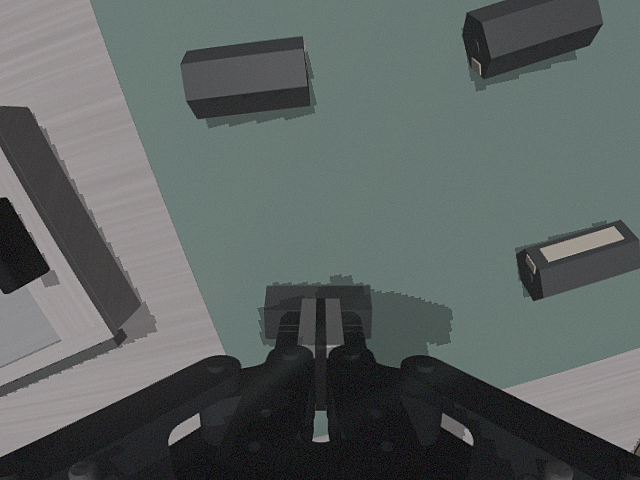

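apply_moves:
  jaw: [0,0,0,0]
  offset:
    - [0,0,4]
    - [0,0,7.8]
    - [0,0,7.8]
    - [-0.8,0,7.85]
  angular:
    - [0,0,0]
    - [0,0,0]
    - [0,0,0]
    - [0,0,0]

```text
clock: 7.85
ee_pos: [0.4939, -0.1135, 0.0261]
tcp_rot: [3.117, -0.385, 0.001]
wrist_force: [0.6, 0.8, 0.7]
finger_gap: 0.0004
```

apply_moves:
  jaw: [0,0,0,0,0]
  offset:
    - [-0.2,0,0]
    - [-0.6,0,-0.3]
    - [-1.1,0,-0.55]
    - [-1.7,0,-0.75]
    - [-2.3,0,-0.8]
  angular:
    - [0,0,0]
    - [0,0,0]
    - [0,0,0]
    - [0,0,0]
    - [0,0,0]

```text
clock: 8.35
ee_pos: [0.471, -0.1074, 0.0347]
tcp_rot: [-3.118, 0.385, -0.003]
wrist_force: [-0.4, 0.2, 0.1]
finger_gap: -0.0
```

apply_moves:
  jaw: [0,0,0,0]
  offset:
    - [-0.3,0,0]
    - [-0.3,0,-3]
    - [1.5,0,-7]
    - [1.5,0,-7]
  angular:
    - [0,0,0]
    - [0,0,0]
    - [0,0,0]
    - [0,0,0]

```text
clock: 8.75
ee_pos: [0.4918, -0.1128, 0.1092]
tcp_rot: [3.117, -0.385, 0.022]
wrist_force: [0.4, -0.0, -0.3]
finger_gap: -0.0
```

Run:
```python
from h import *
np.set_printoptions(precision=4,suppress=True)
s,p=snap('wrist','w11.png');print(s['ee_pos'],s['clock'],s['joints'])
s,p=snap('side','s11.png');cv2.imwrite('pics/s11c.png',cv2.resize(p['pixels'][220:360,270:450],None,fx=4,fy=4))
```

```text
[ 0.4918 -0.1128  0.1092] 8.75 [-0.0685  0.3226  0.3226  1.8345 -0.1212  0.9891 -1.513 ]
```

View pics/w11.png

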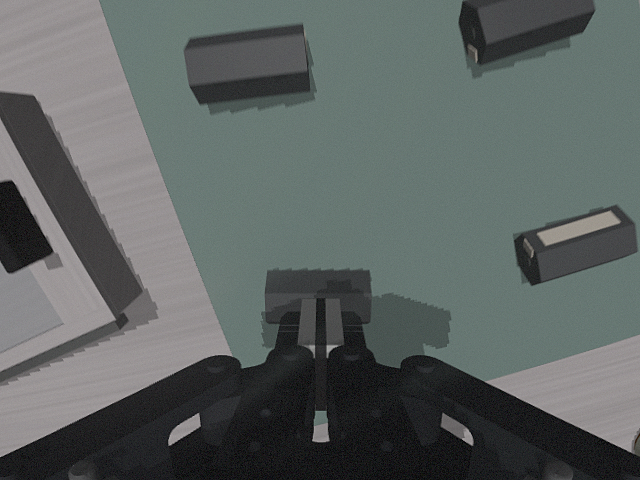

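View pics/s11c.png

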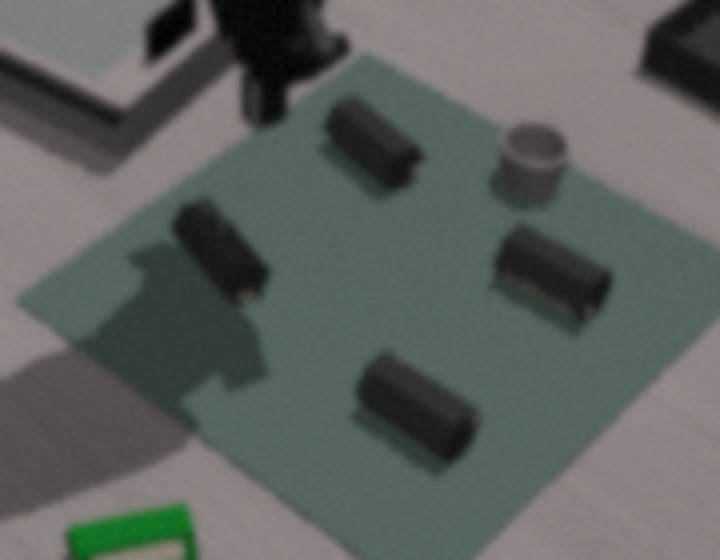

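Run:
```python
from h import *
np.set_printoptions(precision=4,suppress=True)
viewer.camera('wrist');
s,p=snap('wrist','w12.png');print(s['ee_pos'])
cv2.imwrite('pics/w12c.png',cv2.convertScaleAbs(cv2.resize(p['pixels'][250:360,230:410],None,fx=4.4,fy=4.4),alpha=1.8))
for c in [(.467,-.1065),(.46,-.105)]:
    ax=np.array([.2427,.9701]);n=np.array([.9701,-.2427])
    for off,z in ((17.3,.018),(8.65,.033),(-8.65,.033)):
        print(c,off,proj(s,p,[[*(np.array(c)+n*off/1000+ax*e),z] for e in(.03,-.03)]).round(0).tolist())
```

```text
[ 0.4849 -0.1109  0.1034]
(0.467, -0.1065) 17.3 [[268.0, 256.0], [374.0, 256.0]]
(0.467, -0.1065) 8.65 [[266.0, 280.0], [377.0, 279.0]]
(0.467, -0.1065) -8.65 [[267.0, 309.0], [376.0, 309.0]]
(0.46, -0.105) 17.3 [[269.0, 268.0], [374.0, 268.0]]
(0.46, -0.105) 8.65 [[267.0, 292.0], [377.0, 292.0]]
(0.46, -0.105) -8.65 [[268.0, 321.0], [375.0, 321.0]]
```

View pics/w12c.png

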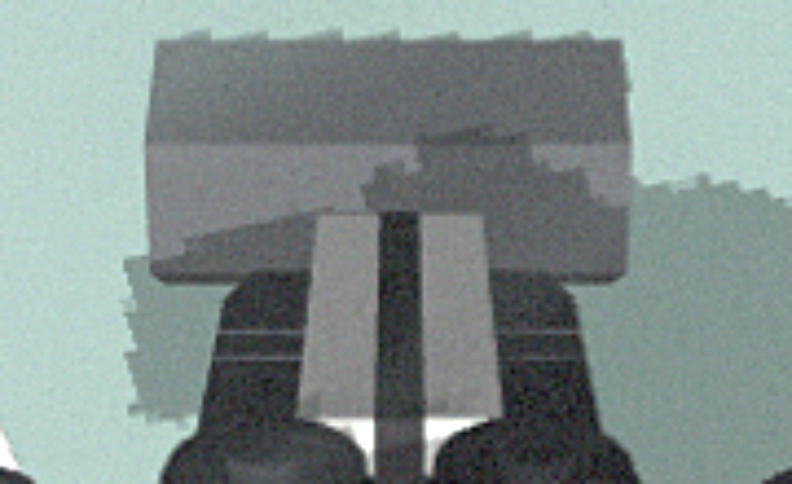

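apply_moves:
  jaw: [0,0,0,0,0]
  offset:
    - [1.6,0,2]
    - [1.6,0,6]
    - [1.6,0,8.1]
    - [1.6,0,8.2]
    - [0.9,0,8.2]
  angular:
    - [0,0,0]
    - [0,0,0]
    - [0,0,0]
    - [0,0,0]
    - [0,0,0]

```text
clock: 9.45
ee_pos: [0.4937, -0.1134, 0.0211]
tcp_rot: [3.117, -0.386, -0.002]
wrist_force: [0.1, 0.3, 0.8]
finger_gap: -0.0005
```

apply_moves:
  jaw: [0,0]
  offset:
    - [-0.3,0,0]
    - [-0.6,0,-0.05]
  angular:
    - [0,0,0]
    - [0,0,0]

```text
clock: 9.65
ee_pos: [0.4888, -0.112, 0.0235]
tcp_rot: [-3.118, 0.386, -0.004]
wrist_force: [-0.2, 0.7, -0.0]
finger_gap: -0.0
```

apply_moves:
  jaw: [0,0,0,0,0]
  offset:
    - [-0.4,0,-0.2]
    - [-0.9,0,-0.55]
    - [-1.4,0,-0.8]
    - [-1.8,0,-0.9]
    - [-1.8,0,-0.9]
  angular:
    - [0,0,0]
    - [0,0,0]
    - [0,0,0]
    - [0,0,0]
    - [0,0,0]

```text
clock: 10.15
ee_pos: [0.4716, -0.1076, 0.0325]
tcp_rot: [-3.118, 0.385, -0.004]
wrist_force: [1.8, 0.1, 5.1]
finger_gap: -0.0002
```

Run:
```python
from h import *
np.set_printoptions(precision=4,suppress=True)
s,p=snap('wrist','w13.png');print(s['ee_pos'],s['clock'],s['wrist_force'])
```

```text
[ 0.4716 -0.1076  0.0325] 10.15 [1.8315 0.1469 5.1032]
```

View pics/w13.png

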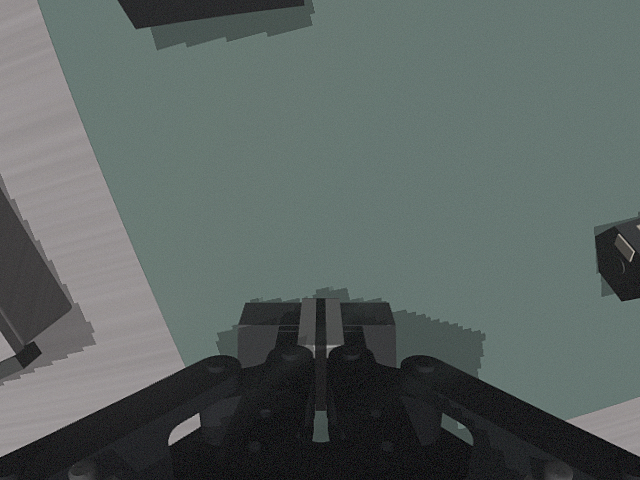

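Add to h.py:
```python
def RT(psi,tau):
    psi=np.radians(psi);c,s_=np.cos(psi),np.sin(psi)
    return np.array([[c,s_,0],[s_,-c,0],[0,0,-1.]])@R.from_euler('y',tau,degrees=True).as_matrix()
def rows(targets,s=None):
    s=s or manip.get_state();M=R.from_rotvec(s['tcp_rot']).as_matrix();P=s['ee_pos']
    print('from',P.round(4),'t',s['clock'])
    for pos,psi,tau in targets:
        o=M.T@(np.array(pos)-P)*100; a=np.degrees(R.from_matrix(M.T@RT(psi,tau)).as_rotvec())
        print([round(float(x),2) for x in o],[round(float(x),1) for x in a])
def grasp(C,psi,tau,d=.013,lift=0):
    return np.array(C)+d*RT(psi,tau)[:,2]+np.array([0,0,lift])
def hexpts(C,yaw,z0=.003,L=.03):
    ax=np.array([-np.sin(yaw),np.cos(yaw)]);n=np.array([np.cos(yaw),np.sin(yaw)])
    out=[]
    for e in (L,-L):
        for k in range(6):
            a=np.radians(60*k); h=.01732*np.cos(a);v=.01732*np.sin(a)
            q=np.array(C[:2])+ax*e+n*h; out.append([q[0],q[1],z0+.015+v])
    return np.array(out)
def draw(img,s,p,C,yaw,z0=.003,col=(0,0,255)):
    q=proj(s,p,hexpts(C,yaw,z0)).round().astype(int)
    for o in(0,6):
        for k in range(6): cv2.line(img,tuple(map(int,q[o+k])),tuple(map(int,q[o+(k+1)%6])),col,1)
    for k in range(6): cv2.line(img,tuple(map(int,q[k])),tuple(map(int,q[6+k])),col,1)
```

```text
(no output)
```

apply_moves:
  jaw: [0,4,7.5,7.5,7.5]
  offset:
    - [0,0,-3]
    - [0,0,-8]
    - [0,0,-10]
    - [0,0,-10]
    - [0,0,-10]
  angular:
    - [0,0,0]
    - [0,0,0]
    - [0,0,0]
    - [0,0,0]
    - [0,0,0]

```text
clock: 10.7
ee_pos: [0.4701, -0.1072, 0.1308]
tcp_rot: [-3.118, 0.385, 0.002]
wrist_force: [-0.7, 0.2, 0.4]
finger_gap: 0.058
```

Run:
```python
from h import *
np.set_printoptions(precision=4,suppress=True)
viewer.camera('wrist');
s,p=snap('wrist','w14.png');print(s['ee_pos'],s['clock'],s['joints'],s['finger_gap'])
im=p['pixels'].copy();draw(im,s,p,(.463,-.106),-.246);draw(im,s,p,(.602,-.104),-.077,col=(0,255,0));draw(im,s,p,(.459,-.262),-.07,col=(255,255,0));draw(im,s,p,(.591,-.251),0,col=(255,255,0));cv2.imwrite('pics/w14d.png',cv2.convertScaleAbs(im,alpha=1.4))
```

```text
[ 0.4694 -0.107   0.1299] 10.75 [-0.0882  0.266   0.3334  1.852  -0.0996  1.0432 -1.5318] 0.06531194999686786
```

View pics/w14d.png

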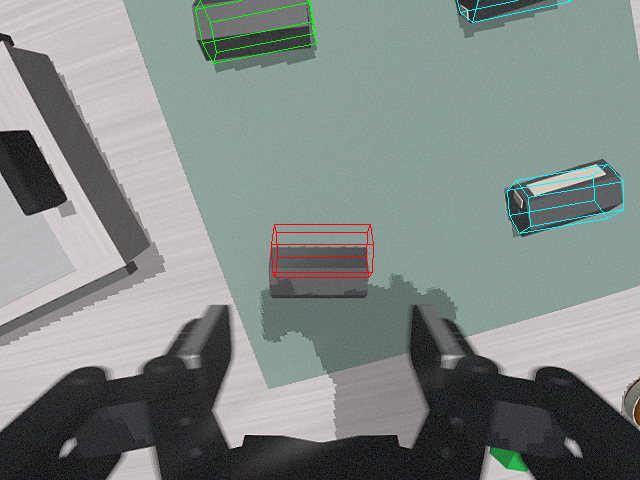

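Run:
```python
from h import *
np.set_printoptions(precision=4,suppress=True)
s,p=snap('wrist','w15.png');print(s['ee_pos'],s['clock'])
im=cv2.convertScaleAbs(p['pixels'],alpha=1.4);
for x,y in ((.449,-.1025),(.446,-.1015)): draw(im,s,p,(x,y),-.24)
cv2.imwrite('pics/w15d.png',cv2.resize(im[200:320,230:410],None,fx=4,fy=4))
a=np.mean([viewer.camera('side')['pixels'].astype(float) for i in range(4)],0).astype(np.uint8)
cv2.imwrite('pics/s15.png',cv2.convertScaleAbs(cv2.resize(a[255:305,285:355],None,fx=9,fy=9,interpolation=cv2.INTER_CUBIC),alpha=1.6))
```

```text
[ 0.4692 -0.107   0.1295] 10.8
```

View pics/w15d.png

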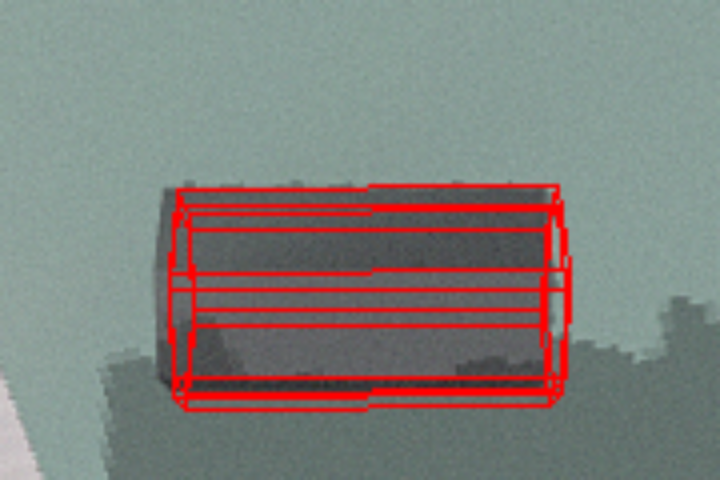

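View pics/s15.png

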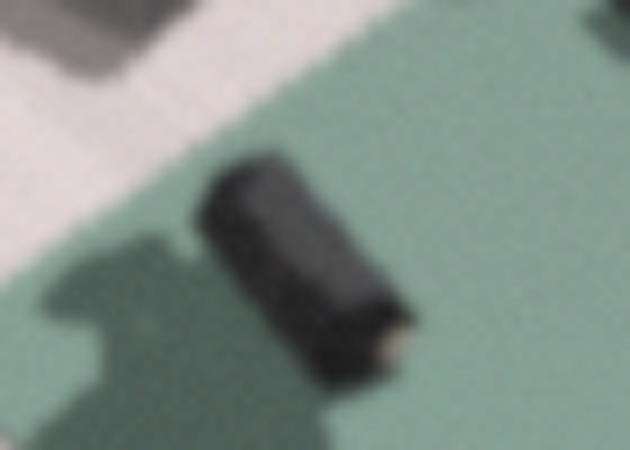

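```bash
cat >> h.py <<'E'
def rollpath(C,psi):
    n=RT(psi,0)[:,0]
    P=lambda r,z:(np.array([C[0]+n[0]*r,C[1]+n[1]*r,z]),psi,0)
    print('-- approach');rows([P(.037,.09),P(.037,.05),P(.037,.022),P(.037,.021),P(.028,.021)])
    print('-- push (from the end of approach)')
    for r,z in((25,21),(22,21.5),(18,23.5),(13,27),(8,30),(5,31),): print('  ',round((r-28)/10,2),round(-(z-21)/10,2))
E
python3 - <<'E'
from h import *
rollpath((.449,-.0995),-14.1)
E
```

```text
-- approach
from [ 0.4702 -0.1074  0.1304] t 11.05
[1.46, -0.25, 4.03] [0.0, 0.1, 0.0]
[1.47, -0.25, 8.03] [0.0, 0.1, 0.0]
[1.47, -0.25, 10.83] [0.0, 0.1, 0.0]
[1.47, -0.25, 10.93] [0.0, 0.1, 0.0]
[0.57, -0.25, 10.94] [0.0, 0.1, 0.0]
-- push (from the end of approach)
   -0.3 0.0
   -0.6 -0.05
   -1.0 -0.25
   -1.5 -0.6
   -2.0 -0.9
   -2.3 -1.0
```

apply_moves:
  jaw: [0,0,0,0,0]
  offset:
    - [1.45,-0.25,1]
    - [1.45,-0.25,3]
    - [1.45,-0.25,6]
    - [1.45,-0.25,9]
    - [1.45,-0.25,10.9]
  angular:
    - [0,0,0]
    - [0,0,0]
    - [0,0,0]
    - [0,0,0]
    - [0,0,0]

```text
clock: 11.55
ee_pos: [0.484, -0.1082, 0.0199]
tcp_rot: [-3.118, 0.385, 0.006]
wrist_force: [-0.0, 0.2, -1.0]
finger_gap: 0.0018
```

apply_moves:
  jaw: [0,0,0,0,0]
  offset:
    - [0,0,0]
    - [-0.5,0,0]
    - [-0.9,0,0]
    - [-1.2,0,0]
    - [-1.5,0,-0.05]
  angular:
    - [0,0,0]
    - [0,0,0]
    - [0,0,0]
    - [0,0,0]
    - [0,0,0]

```text
clock: 12.05
ee_pos: [0.4716, -0.105, 0.0238]
tcp_rot: [-3.118, 0.385, -0.004]
wrist_force: [1.4, -0.8, 1.8]
finger_gap: -0.0002
```

apply_moves:
  jaw: [0,0,0,0,0]
  offset:
    - [-0.4,0,-0.2]
    - [-0.9,0,-0.55]
    - [-1.4,0,-0.8]
    - [-1.4,0,-4]
    - [0.3,0,-8]
  angular:
    - [0,0,0]
    - [0,0,0]
    - [0,0,0]
    - [0,0,0]
    - [0,0,0]

```text
clock: 12.55
ee_pos: [0.468, -0.1043, 0.1011]
tcp_rot: [-3.117, 0.386, 0.018]
wrist_force: [1.5, 0.2, -1.5]
finger_gap: -0.0001
```

Run:
```python
from h import *
viewer.camera('scene');viewer.camera('scene')
s,p=snap('wrist','w16.png');print(s['ee_pos'],s['clock'])
im=cv2.convertScaleAbs(p['pixels'],alpha=1.4);
draw(im,s,p,(.449-.0168,-.0995+.004),-.24)
cv2.imwrite('pics/w16d.png',im)
a=np.mean([viewer.camera('side')['pixels'].astype(float) for i in range(4)],0).astype(np.uint8)
cv2.imwrite('pics/s16.png',cv2.convertScaleAbs(cv2.resize(a[255:305,285:355],None,fx=9,fy=9,interpolation=cv2.INTER_CUBIC),alpha=1.6))
```

```text
[ 0.47890615 -0.10696739  0.10780567] 12.65
```

View pics/w16d.png

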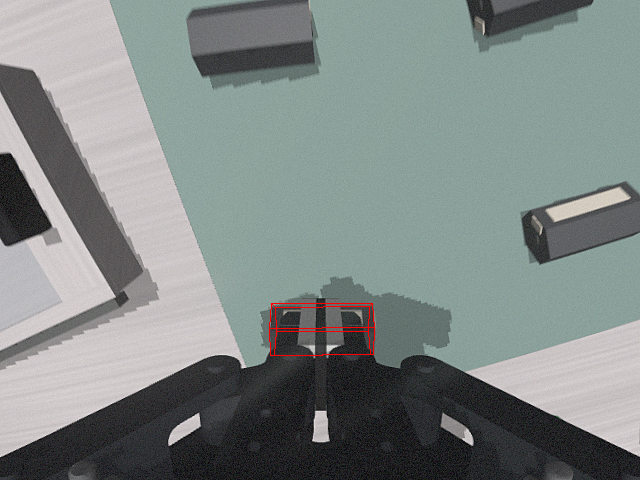

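View pics/s16.png

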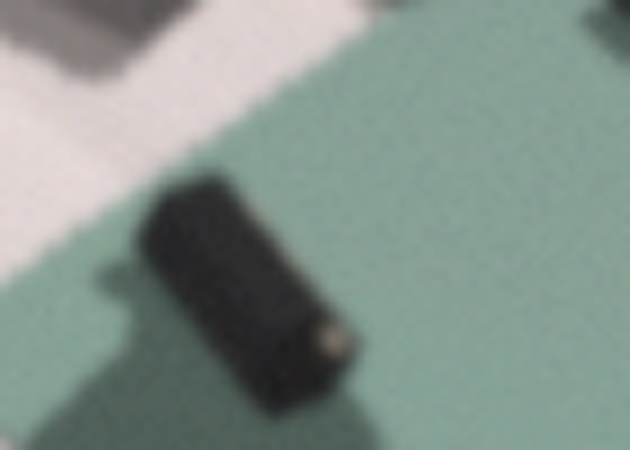

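Run:
```python
from h import *
rollpath((.432,-.0955),-14.1)
```

```text
-- approach
from [ 0.4718 -0.1052  0.1013] t 12.9
[-0.39, 0.03, 1.13] [0.0, 0.2, 0.0]
[-0.37, 0.03, 5.13] [0.0, 0.2, 0.0]
[-0.36, 0.03, 7.93] [0.0, 0.2, 0.0]
[-0.36, 0.03, 8.03] [0.0, 0.2, 0.0]
[-1.26, 0.03, 8.03] [0.0, 0.2, 0.0]
-- push (from the end of approach)
   -0.3 0.0
   -0.6 -0.05
   -1.0 -0.25
   -1.5 -0.6
   -2.0 -0.9
   -2.3 -1.0
```

apply_moves:
  jaw: [0,0,0,0,0]
  offset:
    - [-0.35,0,4]
    - [-0.35,0,8]
    - [-0.35,0,8.1]
    - [-0.9,0,8.1]
    - [-1.25,0,8.1]
  angular:
    - [0,0,0]
    - [0,0,0]
    - [0,0,0]
    - [0,0,0]
    - [0,0,0]

```text
clock: 13.4
ee_pos: [0.4623, -0.1029, 0.023]
tcp_rot: [3.118, -0.386, 0.002]
wrist_force: [0.5, -1.1, 0.6]
finger_gap: -0.0
```

apply_moves:
  jaw: [0,0,0,0,0]
  offset:
    - [-0.3,0,0]
    - [-0.6,0,-0.05]
    - [-1,0,-0.25]
    - [-1.5,0,-0.6]
    - [-2,0,-0.85]
  angular:
    - [0,0,0]
    - [0,0,0]
    - [0,0,0]
    - [0,0,0]
    - [0,0,0]

```text
clock: 13.9
ee_pos: [0.4432, -0.0978, 0.0313]
tcp_rot: [3.118, -0.385, 0.004]
wrist_force: [1.1, 0.5, 2.5]
finger_gap: -0.0001
```

apply_moves:
  jaw: [0,2,4,7.5]
  offset:
    - [0,0,-3]
    - [4,0,-6]
    - [7,0,-8]
    - [7,0,-8]
  angular:
    - [0,0,0]
    - [0,0,0]
    - [0,0,0]
    - [0,0,0]

```text
clock: 14.3
ee_pos: [0.5161, -0.1163, 0.114]
tcp_rot: [3.116, -0.385, 0.017]
wrist_force: [0.5, -0.1, 1.0]
finger_gap: 0.043
```

Run:
```python
from h import *
for i in range(4):viewer.camera('scene')
s,p=snap('wrist','w17.png');print(s['ee_pos'],s['clock'])
im=cv2.convertScaleAbs(p['pixels'],alpha=1.4);
draw(im,s,p,(.415,-.0915),-.24)
draw(im,s,p,(.602,-.104),-.077)
cv2.imwrite('pics/w17d.png',im)
```

```text
[ 0.50800552 -0.11425648  0.10905612] 14.5
```

View pics/w17d.png

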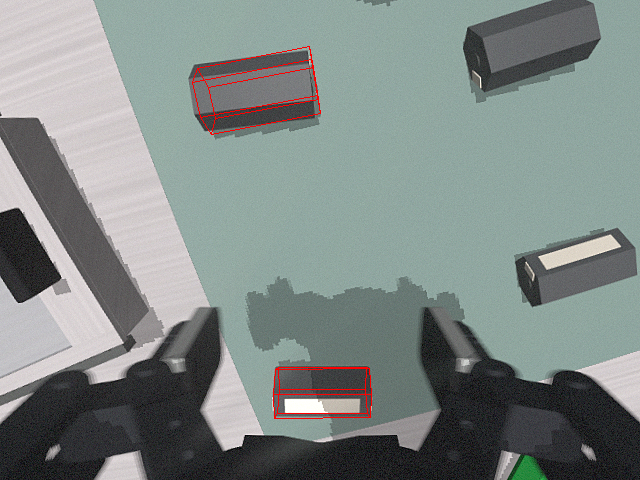

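Run:
```python
from h import *
rollpath((.602,-.103),-4.5)
```

```text
-- approach
from [ 0.508  -0.1142  0.109 ] t 14.55
[12.5, -4.0, 1.85] [-0.0, 0.2, -9.6]
[12.52, -4.0, 5.85] [-0.0, 0.2, -9.6]
[12.53, -4.0, 8.65] [-0.0, 0.2, -9.6]
[12.53, -4.0, 8.75] [-0.0, 0.2, -9.6]
[11.64, -3.85, 8.75] [-0.0, 0.2, -9.6]
-- push (from the end of approach)
   -0.3 0.0
   -0.6 -0.05
   -1.0 -0.25
   -1.5 -0.6
   -2.0 -0.9
   -2.3 -1.0
```

apply_moves:
  jaw: [0,0,0,0,0]
  offset:
    - [4,-1.3,0]
    - [8,-2.6,0]
    - [12.5,-4,0]
    - [12.5,-4,2]
    - [12.5,-4,4]
  angular:
    - [0,0,-3]
    - [0,0,-6]
    - [0,0,-9.6]
    - [0,0,-9.6]
    - [0,0,-9.6]

```text
clock: 15.05
ee_pos: [0.6417, -0.1058, 0.0688]
tcp_rot: [-3.139, 0.121, 0.001]
wrist_force: [-0.1, 0.0, -1.6]
finger_gap: 0.0018
```

Run:
```python
from h import *
viewer.camera('wrist');viewer.camera('wrist');
s,p=snap('wrist','w18.png');im=cv2.convertScaleAbs(p['pixels'],alpha=1.4);
draw(im,s,p,(.602,-.103),-.08);cv2.imwrite('pics/w18d.png',im)
rollpath((.602,-.103),-4.5)
```

```text
-- approach
from [ 0.6384 -0.1059  0.0676] t 15.2
[0.03, -0.01, -2.24] [-0.0, 0.4, -0.0]
[0.06, -0.01, 1.76] [-0.0, 0.4, -0.0]
[0.08, -0.0, 4.56] [-0.0, 0.4, -0.0]
[0.08, -0.0, 4.66] [-0.0, 0.4, -0.0]
[-0.82, -0.0, 4.67] [-0.0, 0.4, -0.0]
-- push (from the end of approach)
   -0.3 0.0
   -0.6 -0.05
   -1.0 -0.25
   -1.5 -0.6
   -2.0 -0.9
   -2.3 -1.0
```

View pics/w18d.png

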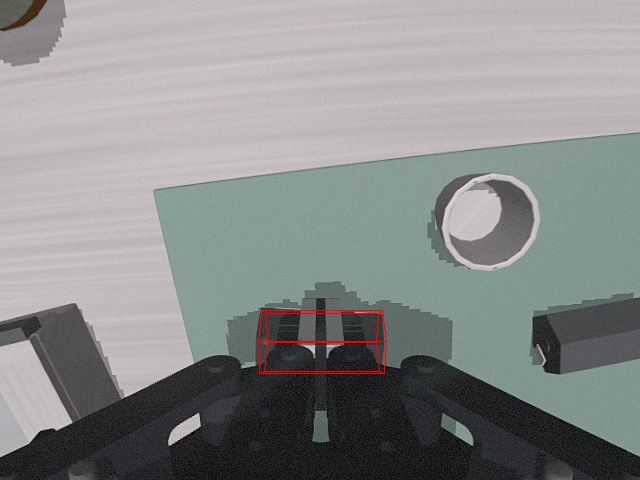

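apply_moves:
  jaw: [0,0,0,0,0]
  offset:
    - [0,0,3]
    - [0,0,4.7]
    - [0,0,4.7]
    - [-0.5,0,4.7]
    - [-0.85,0,4.7]
  angular:
    - [0,0,0]
    - [0,0,0]
    - [0,0,0]
    - [0,0,0]
    - [0,0,0]

```text
clock: 15.7
ee_pos: [0.6336, -0.1062, 0.0253]
tcp_rot: [3.139, -0.124, 0.005]
wrist_force: [0.2, -0.4, 0.9]
finger_gap: 0.0002
```

apply_moves:
  jaw: [0,0,0,0,0]
  offset:
    - [-0.3,0,0]
    - [-0.6,0,-0.05]
    - [-1,0,-0.25]
    - [-1.5,0,-0.6]
    - [-2,0,-0.85]
  angular:
    - [0,0,0]
    - [0,0,0]
    - [0,0,0]
    - [0,0,0]
    - [0,0,0]

```text
clock: 16.2
ee_pos: [0.6128, -0.1042, 0.0324]
tcp_rot: [3.139, -0.123, 0.001]
wrist_force: [0.2, -0.0, 0.4]
finger_gap: -0.0
```

apply_moves:
  jaw: [0,0,0,0,0]
  offset:
    - [0,0,-3]
    - [1,0,-5]
    - [1,0,-7]
    - [1,0,-7]
    - [1,0,-7]
  angular:
    - [0,0,0]
    - [0,0,0]
    - [0,0,0]
    - [0,0,0]
    - [0,0,0]

```text
clock: 16.7
ee_pos: [0.6225, -0.1051, 0.1018]
tcp_rot: [3.139, -0.123, -0.0]
wrist_force: [-1.1, 1.2, 0.2]
finger_gap: 0.0
```

Run:
```python
from h import *
viewer.camera('wrist');viewer.camera('wrist');
s,p=snap('wrist','w19.png');im=cv2.convertScaleAbs(p['pixels'],alpha=1.4);
draw(im,s,p,(.585,-.1015),-.08);cv2.imwrite('pics/w19d.png',im)
rollpath((.585,-.1015),-4.5)
```

```text
-- approach
from [ 0.6214 -0.1047  0.1001] t 16.85
[0.05, -0.04, 1.01] [-0.0, 0.2, -0.0]
[0.06, -0.03, 5.01] [-0.0, 0.2, -0.0]
[0.07, -0.03, 7.81] [-0.0, 0.2, -0.0]
[0.07, -0.03, 7.91] [-0.0, 0.2, -0.0]
[-0.83, -0.03, 7.92] [-0.0, 0.2, -0.0]
-- push (from the end of approach)
   -0.3 0.0
   -0.6 -0.05
   -1.0 -0.25
   -1.5 -0.6
   -2.0 -0.9
   -2.3 -1.0
```

View pics/w19d.png

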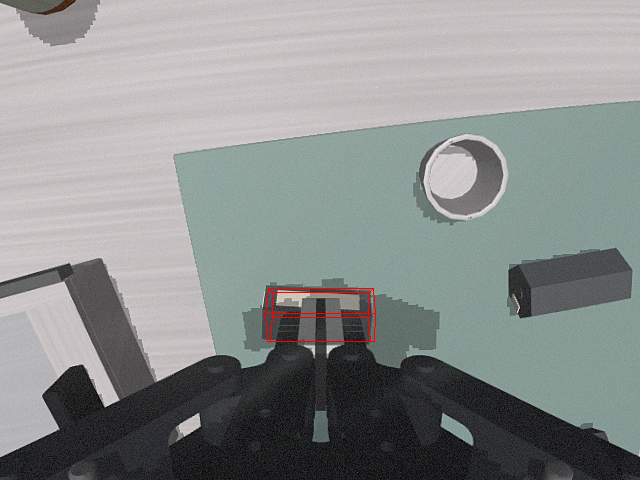

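Rolled once; the strip is on the upper +x flat (pixel ~290,297). One more roll.

apply_moves:
  jaw: [0,0,0,0,0]
  offset:
    - [0.1,0,4]
    - [0.1,0,7.9]
    - [0.1,0,8]
    - [-0.4,0,8]
    - [-0.8,0,8]
  angular:
    - [0,0,0]
    - [0,0,0]
    - [0,0,0]
    - [0,0,0]
    - [0,0,0]

```text
clock: 17.35
ee_pos: [0.6159, -0.1049, 0.0236]
tcp_rot: [3.139, -0.123, 0.005]
wrist_force: [0.1, 0.0, 0.7]
finger_gap: 0.0002
```

apply_moves:
  jaw: [0,0,0,0,0]
  offset:
    - [-0.3,0,0]
    - [-0.6,0,-0.05]
    - [-1,0,-0.25]
    - [-1.5,0,-0.6]
    - [-2,0,-0.85]
  angular:
    - [0,0,0]
    - [0,0,0]
    - [0,0,0]
    - [0,0,0]
    - [0,0,0]

```text
clock: 17.85
ee_pos: [0.5955, -0.1024, 0.0314]
tcp_rot: [-3.139, 0.123, -0.003]
wrist_force: [0.3, 1.9, 1.8]
finger_gap: 0.0002
```

apply_moves:
  jaw: [0,0,2,4,6]
  offset:
    - [0,0,-3]
    - [0,4,-7]
    - [-3,9,-10]
    - [-3,9,-10]
    - [-3,9,-10]
  angular:
    - [0,0,0]
    - [0,0,0]
    - [0,0,0]
    - [0,0,0]
    - [0,0,0]

```text
clock: 18.35
ee_pos: [0.556, -0.1958, 0.1326]
tcp_rot: [3.135, -0.136, 0.003]
wrist_force: [0.1, -0.3, 0.6]
finger_gap: 0.0433
```

Run:
```python
from h import *
viewer.camera('wrist');viewer.camera('wrist');
s,p=snap('wrist','w20.png');im=cv2.convertScaleAbs(p['pixels'],alpha=1.4);print(s['ee_pos'],s['clock'])
draw(im,s,p,(.568,-.101),-.08);draw(im,s,p,(.459,-.262),-.07);draw(im,s,p,(.591,-.251),0);cv2.imwrite('pics/w20d.png',im)
```

```text
[ 0.55749493 -0.18920008  0.1298328 ] 18.45
```

View pics/w20d.png

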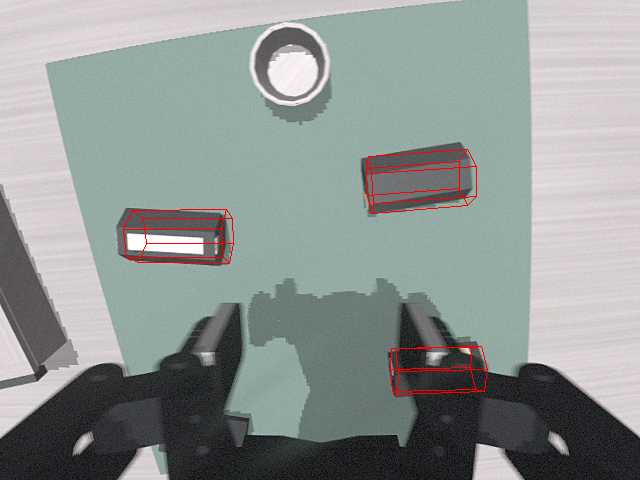

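```bash
sed -i 's/def rollpath(C,psi):/def rollpath(C,psi,sg=1):/; s/n=RT(psi,0)\[:,0\]$/n=sg*RT(psi,0)[:,0]/; s/print(.  .,round((r-28)/print("  ",round(sg*(r-28)/' h.py
python3 - <<'E'
from h import *
rollpath((.594,-.248),3.5,-1)
E
```

```text
-- approach
from [ 0.5578 -0.1877  0.1291] t 18.5
[0.41, 6.25, 3.9] [-0.2, 0.1, -7.9]
[0.42, 6.26, 7.9] [-0.2, 0.1, -7.9]
[0.42, 6.27, 10.7] [-0.2, 0.1, -7.9]
[0.42, 6.27, 10.8] [-0.2, 0.1, -7.9]
[1.31, 6.15, 10.8] [-0.2, 0.1, -7.9]
-- push (from the end of approach)
   0.3 0.0
   0.6 -0.05
   1.0 -0.25
   1.5 -0.6
   2.0 -0.9
   2.3 -1.0
```

apply_moves:
  jaw: [3,0,0,0,0]
  offset:
    - [0,3,0]
    - [0.2,6,1]
    - [0.4,6.3,3]
    - [0.4,6.3,5]
    - [0.4,6.3,5]
  angular:
    - [0,0,-4]
    - [0,0,-7.9]
    - [0,0,-7.9]
    - [0,0,-7.9]
    - [0,0,-7.9]

```text
clock: 19.0
ee_pos: [0.5549, -0.2492, 0.0754]
tcp_rot: [-3.134, -0.098, 0.013]
wrist_force: [-0.6, -0.1, -0.8]
finger_gap: 0.0004
```

Run:
```python
from h import *
viewer.camera('wrist');viewer.camera('wrist');
s,p=snap('wrist','w21.png');im=cv2.convertScaleAbs(p['pixels'],alpha=1.4);
draw(im,s,p,(.594,-.248),.061);cv2.imwrite('pics/w21d.png',im)
rollpath((.594,-.248),3.5,-1)
```

```text
-- approach
from [ 0.5579 -0.2516  0.0802] t 19.15
[-0.08, -0.14, -0.98] [-0.1, -0.0, 0.1]
[-0.08, -0.13, 3.02] [-0.1, -0.0, 0.1]
[-0.08, -0.13, 5.82] [-0.1, -0.0, 0.1]
[-0.08, -0.13, 5.92] [-0.1, -0.0, 0.1]
[0.82, -0.13, 5.92] [-0.1, -0.0, 0.1]
-- push (from the end of approach)
   0.3 0.0
   0.6 -0.05
   1.0 -0.25
   1.5 -0.6
   2.0 -0.9
   2.3 -1.0
```

View pics/w21d.png

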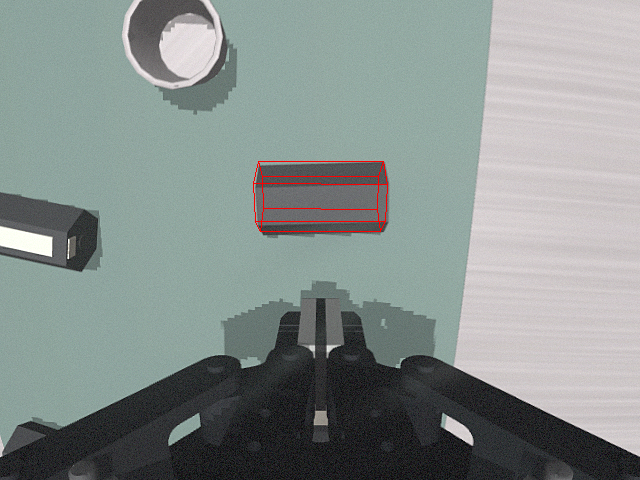

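apply_moves:
  jaw: [0,0,0,0,0]
  offset:
    - [0,-0.15,4]
    - [0,-0.15,5.9]
    - [0,-0.15,5.95]
    - [0.5,-0.15,5.95]
    - [0.85,-0.15,5.95]
  angular:
    - [0,0,0]
    - [0,0,0]
    - [0,0,0]
    - [0,0,0]
    - [0,0,0]

```text
clock: 19.65
ee_pos: [0.568, -0.2519, 0.0232]
tcp_rot: [3.138, 0.094, 0.007]
wrist_force: [-0.3, 0.2, 0.9]
finger_gap: -0.0001
```

apply_moves:
  jaw: [0,0,0,0,0]
  offset:
    - [0.3,0,0]
    - [0.6,0,-0.05]
    - [1,0,-0.25]
    - [1.5,0,-0.6]
    - [2,0,-0.85]
  angular:
    - [0,0,0]
    - [0,0,0]
    - [0,0,0]
    - [0,0,0]
    - [0,0,0]

```text
clock: 20.15
ee_pos: [0.5855, -0.2505, 0.0322]
tcp_rot: [-3.14, -0.092, -0.001]
wrist_force: [-0.9, 1.8, 5.7]
finger_gap: -0.0002
```

apply_moves:
  jaw: [0,0,0,0,0]
  offset:
    - [0,0,-2]
    - [-1.2,0,-4]
    - [-1.2,0,-5]
    - [-1.2,0,-5]
    - [-1.2,0,-5]
  angular:
    - [0,0,0]
    - [0,0,0]
    - [0,0,0]
    - [0,0,0]
    - [0,0,0]

```text
clock: 20.65
ee_pos: [0.574, -0.2506, 0.0793]
tcp_rot: [-3.14, -0.094, -0.001]
wrist_force: [0.5, 0.7, -0.8]
finger_gap: -0.0001
```

Run:
```python
from h import *
viewer.camera('wrist');
s,p=snap('wrist','w22.png');im=cv2.convertScaleAbs(p['pixels'],alpha=1.4);
draw(im,s,p,(.611,-.247),.061);cv2.imwrite('pics/w22d.png',im)
rollpath((.611,-.247),3.5,-1)
```

```text
-- approach
from [ 0.5732 -0.2502  0.0781] t 20.75
[0.09, -0.09, -1.19] [-0.1, 0.1, -0.1]
[0.1, -0.08, 2.81] [-0.1, 0.1, -0.1]
[0.1, -0.08, 5.61] [-0.1, 0.1, -0.1]
[0.1, -0.08, 5.71] [-0.1, 0.1, -0.1]
[1.0, -0.08, 5.71] [-0.1, 0.1, -0.1]
-- push (from the end of approach)
   0.3 0.0
   0.6 -0.05
   1.0 -0.25
   1.5 -0.6
   2.0 -0.9
   2.3 -1.0
```

View pics/w22d.png

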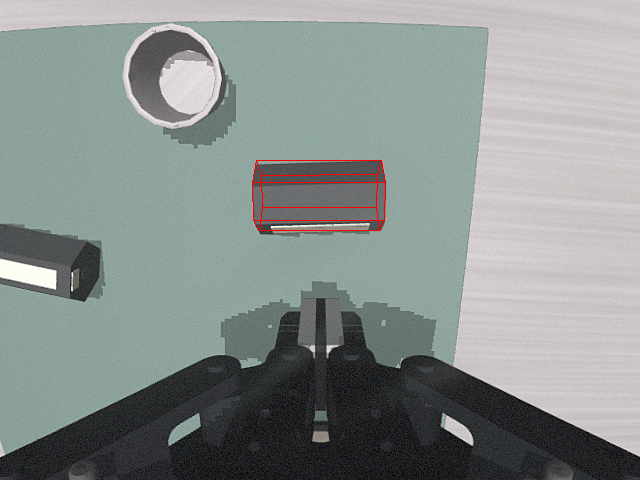

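apply_moves:
  jaw: [0,0,0,0,0]
  offset:
    - [0,0,4]
    - [0,0,5.7]
    - [0,0,5.75]
    - [0.5,0,5.75]
    - [1,0,5.75]
  angular:
    - [0,0,0]
    - [0,0,0]
    - [0,0,0]
    - [0,0,0]
    - [0,0,0]

```text
clock: 21.25
ee_pos: [0.585, -0.2508, 0.023]
tcp_rot: [3.139, 0.093, 0.004]
wrist_force: [0.1, -0.3, 0.4]
finger_gap: -0.0001
```

apply_moves:
  jaw: [0,0,0,0,0]
  offset:
    - [0.3,0,0]
    - [0.6,0,-0.05]
    - [1,0,-0.25]
    - [1.5,0,-0.6]
    - [2,0,-0.85]
  angular:
    - [0,0,0]
    - [0,0,0]
    - [0,0,0]
    - [0,0,0]
    - [0,0,0]

```text
clock: 21.75
ee_pos: [0.6046, -0.2492, 0.033]
tcp_rot: [3.14, 0.093, 0.004]
wrist_force: [0.8, 0.4, 1.1]
finger_gap: 0.0001
```

apply_moves:
  jaw: [0,0,0,0,0]
  offset:
    - [0,0,-2]
    - [-4,0,-5]
    - [-8,0,-5]
    - [-8,0,-5]
    - [-8,0,-5]
  angular:
    - [0,0,0]
    - [0,0,0]
    - [0,0,0]
    - [0,0,0]
    - [0,0,0]

```text
clock: 22.25
ee_pos: [0.5235, -0.2543, 0.0813]
tcp_rot: [3.14, 0.091, 0.003]
wrist_force: [0.7, 0.9, 0.5]
finger_gap: 0.0002
```

Run:
```python
from h import *
viewer.camera('wrist');
s,p=snap('wrist','w23.png');im=cv2.convertScaleAbs(p['pixels'],alpha=1.4);
draw(im,s,p,(.628,-.246),.061);draw(im,s,p,(.459,-.262),.0);cv2.imwrite('pics/w23d.png',im)
rollpath((.459,-.262),0,1)
```

```text
-- approach
from [ 0.5256 -0.2535  0.0812] t 22.35
[-3.0, 0.67, -0.89] [0.0, -0.2, 3.5]
[-3.01, 0.67, 3.11] [0.0, -0.2, 3.5]
[-3.02, 0.67, 5.91] [0.0, -0.2, 3.5]
[-3.02, 0.67, 6.01] [0.0, -0.2, 3.5]
[-3.92, 0.61, 6.0] [0.0, -0.2, 3.5]
-- push (from the end of approach)
   -0.3 0.0
   -0.6 -0.05
   -1.0 -0.25
   -1.5 -0.6
   -2.0 -0.9
   -2.3 -1.0
```

View pics/w23d.png

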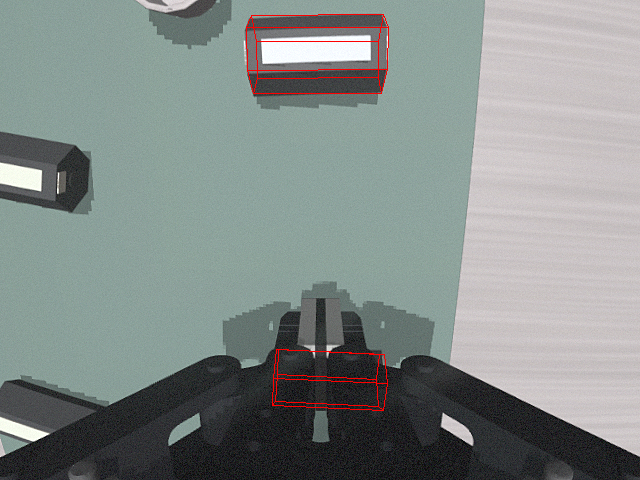

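apply_moves:
  jaw: [0,0,0,0]
  offset:
    - [1,1,-4]
    - [1,1,-6]
    - [1,1,-6]
    - [1,1,-6]
  angular:
    - [0,0,3.5]
    - [0,0,3.5]
    - [0,0,3.5]
    - [0,0,3.5]

```text
clock: 22.75
ee_pos: [0.5356, -0.2627, 0.1405]
tcp_rot: [3.141, -0.0, 0.002]
wrist_force: [0.5, 0.3, 0.5]
finger_gap: -0.0002
```

Run:
```python
from h import *
viewer.camera('wrist');
s,p=snap('wrist','w24.png');im=cv2.convertScaleAbs(p['pixels'],alpha=1.4);
draw(im,s,p,(.459,-.262),.03);cv2.imwrite('pics/w24d.png',im)
a=np.mean([viewer.camera('side')['pixels'].astype(float) for i in range(3)],0).astype(np.uint8)
cv2.imwrite('pics/s24.png',cv2.convertScaleAbs(cv2.resize(a[220:360,270:450],None,fx=4,fy=4,interpolation=cv2.INTER_CUBIC),alpha=1.4))
rollpath((.459,-.262),0,1)
```

```text
-- approach
from [ 0.5335 -0.2626  0.139 ] t 23.0
[-3.74, -0.05, 4.9] [-0.1, 0.1, -0.1]
[-3.73, -0.04, 8.9] [-0.1, 0.1, -0.1]
[-3.72, -0.04, 11.7] [-0.1, 0.1, -0.1]
[-3.72, -0.04, 11.8] [-0.1, 0.1, -0.1]
[-4.62, -0.04, 11.81] [-0.1, 0.1, -0.1]
-- push (from the end of approach)
   -0.3 0.0
   -0.6 -0.05
   -1.0 -0.25
   -1.5 -0.6
   -2.0 -0.9
   -2.3 -1.0
```

View pics/w24d.png

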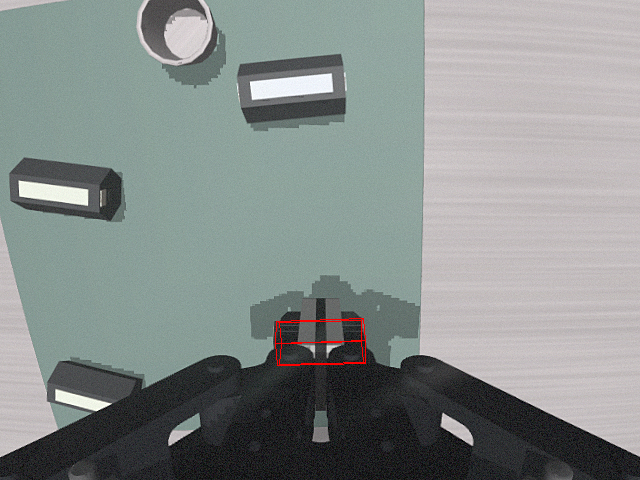

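View pics/s24.png

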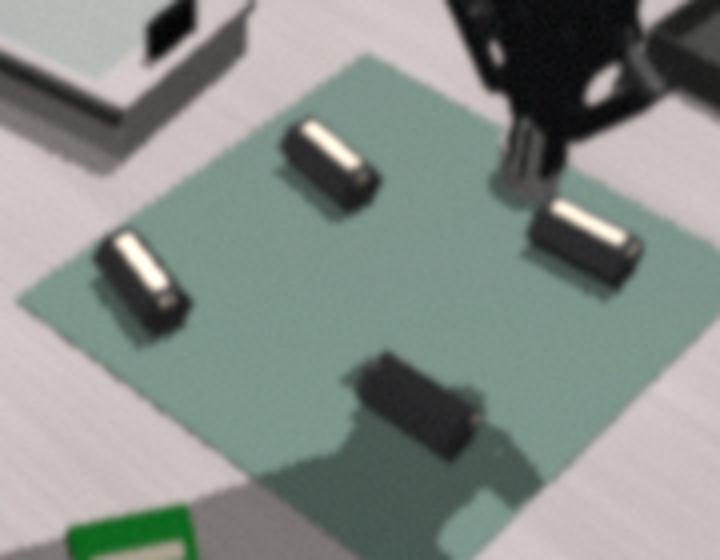

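Run:
```python
from h import *
p=viewer.camera('wrist');s=dict(ee_pos=np.array([.508,-.11426,.10906]),tcp_rot=R.from_matrix(RT(-14.1,-.2)).as_rotvec())
im=cv2.convertScaleAbs(cv2.imread('pics/w17.png'),alpha=1.4)
draw(im,s,p,(.459,-.262),.03);draw(im,s,p,(.415,-.0915),-.24,col=(0,255,0))
cv2.imwrite('pics/w17e.png',cv2.resize(im[200:440,250:640],None,fx=2,fy=2))
```

```text
(no output)
```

View pics/w17e.png

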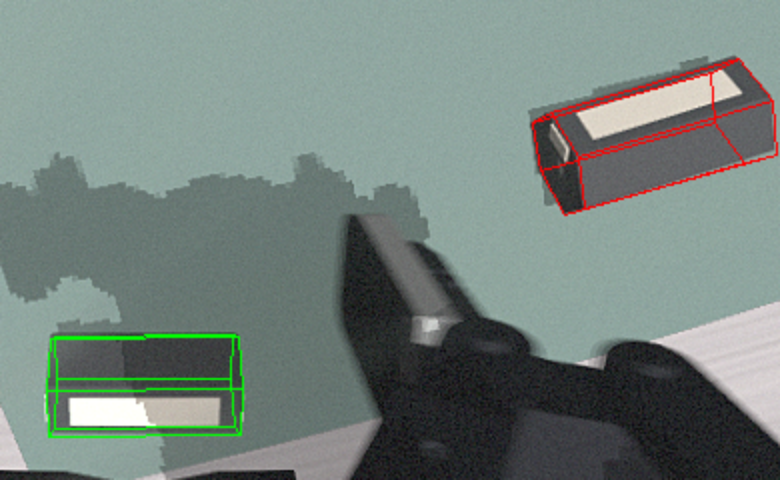

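apply_moves:
  jaw: [0,0,0,0,0]
  offset:
    - [-3,0,2]
    - [-3.7,0,6]
    - [-3.7,0,10]
    - [-3.7,0,11.8]
    - [-3.7,0,11.8]
  angular:
    - [0,0,-1.7]
    - [0,0,-1.7]
    - [0,0,-1.7]
    - [0,0,-1.7]
    - [0,0,-1.7]

```text
clock: 23.55
ee_pos: [0.4939, -0.2614, 0.0187]
tcp_rot: [-3.138, -0.044, 0.012]
wrist_force: [-1.0, -0.2, 0.8]
finger_gap: -0.0001
```

apply_moves:
  jaw: [0,0,0,0,0]
  offset:
    - [-0.5,0,0.05]
    - [-0.9,0,0.05]
    - [-1.2,0,0.05]
    - [-1.5,0,0]
    - [-1.9,0,-0.2]
  angular:
    - [0,0,0]
    - [0,0,0]
    - [0,0,0]
    - [0,0,0]
    - [0,0,0]

```text
clock: 24.05
ee_pos: [0.48, -0.2643, 0.0258]
tcp_rot: [3.139, 0.045, 0.007]
wrist_force: [2.8, 0.0, 2.9]
finger_gap: 0.0001
```

apply_moves:
  jaw: [0,0,3,5,7.2]
  offset:
    - [-0.5,0,-0.35]
    - [-1,0,-0.6]
    - [-1,0,-4]
    - [2,0,-8]
    - [6,0,-9]
  angular:
    - [0,0,0]
    - [0,0,0]
    - [0,0,0]
    - [0,0,0]
    - [0,0,0]

```text
clock: 24.55
ee_pos: [0.5375, -0.2645, 0.1187]
tcp_rot: [3.139, 0.037, 0.004]
wrist_force: [1.4, -0.9, 0.6]
finger_gap: 0.0433
```

Run:
```python
from h import *
for i in range(3): viewer.camera('wrist')
s,p=snap('wrist','w25.png');im=cv2.convertScaleAbs(p['pixels'],alpha=1.4);print(s['ee_pos'],s['clock'])
draw(im,s,p,(.442,-.262),.03);cv2.imwrite('pics/w25d.png',im)
```

```text
[ 0.53994758 -0.26048022  0.11472156] 24.7
```

View pics/w25d.png

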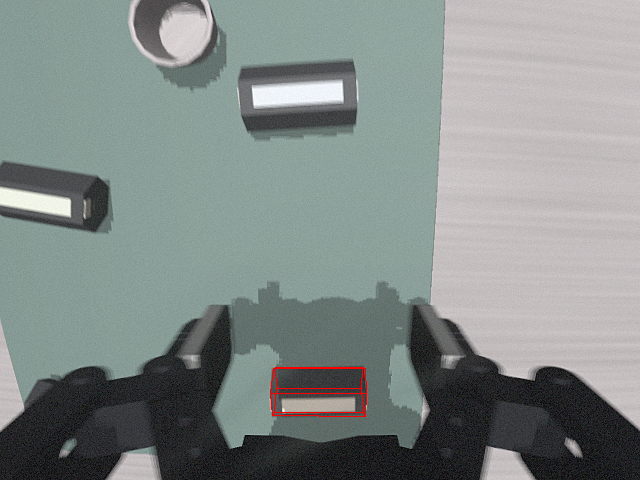

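Run:
```python
from h import *
C=(.442,-.262,.018);rows([(grasp(C,1.7,0,lift=.08),1.7,0),(grasp(C,1.7,0,lift=.04),1.7,0),(grasp(C,1.7,0),1.7,0)])
```

```text
from [ 0.5373 -0.2611  0.1135] t 24.75
[-9.52, -0.19, 2.88] [-0.1, 0.2, -0.0]
[-9.51, -0.18, 6.88] [-0.1, 0.2, -0.0]
[-9.5, -0.18, 10.88] [-0.1, 0.2, -0.0]
```

apply_moves:
  jaw: [7.3,7.3,7.3,7.3,7.3]
  offset:
    - [-4.8,-0.1,0]
    - [-9.5,-0.2,1]
    - [-9.5,-0.2,5]
    - [-9.5,-0.2,9]
    - [-9.5,-0.2,9]
  angular:
    - [0,0,0]
    - [0,0,0]
    - [0,0,0]
    - [0,0,0]
    - [0,0,0]

```text
clock: 25.25
ee_pos: [0.4352, -0.2594, 0.0189]
tcp_rot: [-3.134, -0.041, 0.023]
wrist_force: [-0.7, 1.1, -0.5]
finger_gap: 0.0732
```

Run:
```python
from h import *
viewer.camera('wrist')
s,p=snap('wrist','w26.png');C=(.442,-.262,.018);rows([(grasp(C,1.7,0),1.7,0)]);print(s['finger_gap'])
```

```text
from [ 0.4409 -0.2623  0.0237] t 25.35
[0.12, -0.03, 1.87] [-0.1, 0.2, -0.2]
0.07304907833144003
```

View pics/w26.png

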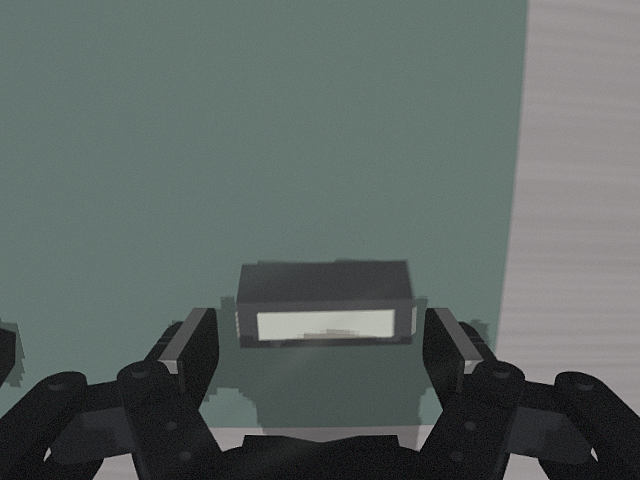

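apply_moves:
  jaw: [7.3,7.3,5,5,5]
  offset:
    - [0.1,0,1.75]
    - [0.1,0,1.75]
    - [0.1,0,1.75]
    - [0.1,0,1.75]
    - [0.1,0,1.75]
  angular:
    - [0,0,0]
    - [0,0,0]
    - [0,0,0]
    - [0,0,0]
    - [0,0,0]
  newtons: 60

```text
clock: 25.85
ee_pos: [0.4454, -0.2634, 0.0087]
tcp_rot: [3.14, 0.044, 0.005]
wrist_force: [0.1, 1.7, 7.0]
finger_gap: 0.0589
```

apply_moves:
  jaw: [5,5,5,5,5]
  offset:
    - [0,0,0]
    - [0,0,0]
    - [0,0,-2]
    - [0,0,-6]
    - [0,0,-10]
  angular:
    - [0,0,0]
    - [0,0,0]
    - [0,0,0]
    - [0,0,0]
    - [0,0,0]

```text
clock: 26.35
ee_pos: [0.443, -0.2621, 0.1075]
tcp_rot: [-3.14, -0.044, 0.004]
wrist_force: [0.7, -0.4, -2.1]
finger_gap: 0.0588
```

Run:
```python
from h import *
s,p=snap('wrist','w27.png');print(s['ee_pos'],s['finger_gap'],s['clock'],s['wrist_force'],s['joints'])
```

```text
[ 0.44301358 -0.26213165  0.1074815 ] 0.058775222083301576 26.35 [ 0.74572513 -0.4487794  -2.11044214] [ 0.24219627  0.35603736  0.32828094  1.79365327 -0.13206791  1.01576626
 -0.92157475]
```

View pics/w27.png

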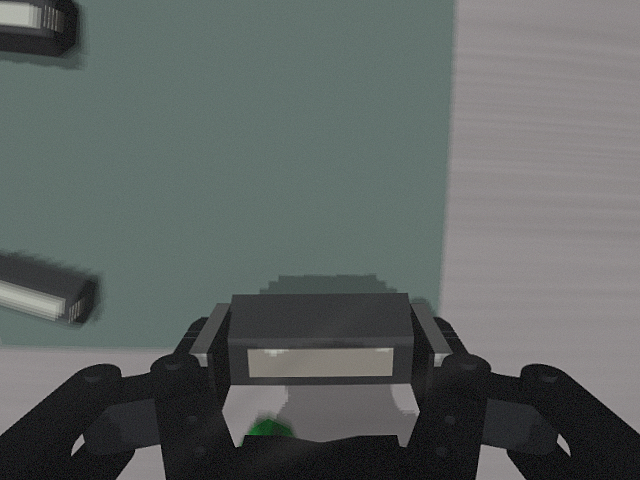

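Run:
```python
from h import *
import numpy as np
np.set_printoptions(precision=3,suppress=True)
s=manip.get_state();p=viewer.camera('scene');print(toz(s,p,[[445,170],[402,302]],0))
s=manip.get_state();p=viewer.camera('side');print(toz(s,p,[[198,172],[372,208]],0))
b=np.array([.5138,.265]);u=np.array([-.177,.984])
for k in(60,20,-20,-60): print(k,b+u*k/1000)
T=b+u*.06
rows([([.46,-.1,.16],45,0),([.49,.15,.17],100.2,0),([T[0],T[1]-.02,.16],100.2,0)])
```

```text
[[ 0.553  0.542  0.   ]
 [ 0.795  0.032 -0.   ]]
[[0.536 0.545 0.   ]
 [0.793 0.031 0.   ]]
60 [0.503 0.324]
20 [0.51  0.285]
-20 [0.517 0.245]
-60 [0.524 0.206]
from [ 0.446 -0.264  0.11 ] t 26.5
[1.86, -16.35, -5.04] [0.3, -0.3, -43.4]
[5.57, -41.25, -6.1] [0.5, -0.1, -98.6]
[7.31, -56.62, -5.15] [0.5, -0.1, -98.6]
```

apply_moves:
  jaw: [5,5,5,5,5]
  offset:
    - [0,-2,-3]
    - [0.5,-6,-5]
    - [1,-10,-5]
    - [1.5,-14.5,-5]
    - [2,-19,-5]
  angular:
    - [0,0,-8]
    - [0,0,-16]
    - [0,0,-24]
    - [0,0,-32]
    - [0,0,-40]

```text
clock: 27.0
ee_pos: [0.4574, -0.0704, 0.1557]
tcp_rot: [-2.933, -1.123, 0.003]
wrist_force: [1.2, -0.1, -1.6]
finger_gap: 0.0588
```

Run:
```python
from h import *
rows([([.49,.10,.165],80,0),([.495,.15,.165],90,0),([.506,.304,.16],100.2,0)]);print(manip.get_state()['finger_gap'])
```

```text
from [ 0.4574 -0.0704  0.1557] t 27.0
[13.8, -10.51, -0.94] [-0.1, 0.1, -38.1]
[17.51, -13.9, -0.94] [-0.1, 0.0, -48.1]
[28.62, -24.63, -0.43] [-0.1, 0.0, -58.3]
0.05877669619904475
```

apply_moves:
  jaw: [5,5,5,5,5]
  offset:
    - [3,-2.5,-0.5]
    - [6.5,-5,-1]
    - [10,-8,-1]
    - [13.8,-10.5,-1]
    - [17.5,-13.9,-1]
  angular:
    - [0,0,-8]
    - [0,0,-16]
    - [0,0,-24]
    - [0,0,-32]
    - [0,0,-40]

```text
clock: 27.5
ee_pos: [0.497, 0.1479, 0.1653]
tcp_rot: [2.374, 2.057, -0.004]
wrist_force: [1.1, -0.9, -0.6]
finger_gap: 0.0591
```

Run:
```python
from h import *
rows([([.506,.304,.16],100.2,0)]);print(manip.get_state()['finger_gap'])
```

```text
from [0.497  0.1479 0.1653] t 27.5
[15.58, -1.33, 0.5] [-0.1, 0.1, -18.4]
0.05908493768267665
```

apply_moves:
  jaw: [5,5,5,5]
  offset:
    - [3,0,0.5]
    - [6.5,-0.3,0.5]
    - [6.5,-0.3,0.5]
    - [6.5,-0.3,0.5]
  angular:
    - [0,0,-8]
    - [0,0,-16]
    - [0,0,-18.4]
    - [0,0,-18.4]

```text
clock: 27.9
ee_pos: [0.5022, 0.2134, 0.1599]
tcp_rot: [-2.014, -2.408, 0.005]
wrist_force: [0.1, -0.5, -1.3]
finger_gap: 0.0589
```

Run:
```python
from h import *
viewer.camera('scene')
viewer.camera('scene')
s,p=snap('wrist','w28.png');print(s['ee_pos'],s['finger_gap'])
im=cv2.convertScaleAbs(p['pixels'],alpha=1.3)
b=np.array([.5138,.265]);u=np.array([-.177,.984]);n=np.array([.984,.177])
for k in(40,0,-40):
    for w in (-2,2):
        q=proj(s,p,[[*(b+u*(k+w)/1000+n*e),.012] for e in(-.063,.063)]).round().astype(int)
        cv2.line(im,tuple(map(int,q[0])),tuple(map(int,q[1])),(0,0,255),1)
q=proj(s,p,[[*(b+u*a+n*e),.038] for a,e in((-.08,-.063),(-.08,.063),(.08,.063),(.08,-.063))]).round().astype(int)
cv2.polylines(im,[q.reshape(-1,1,2)],True,(0,255,0),1)
cv2.imwrite('pics/w28d.png',im)
```

```text
[0.50318695 0.21092056 0.16043526] 0.05825780162637732
```

View pics/w28d.png

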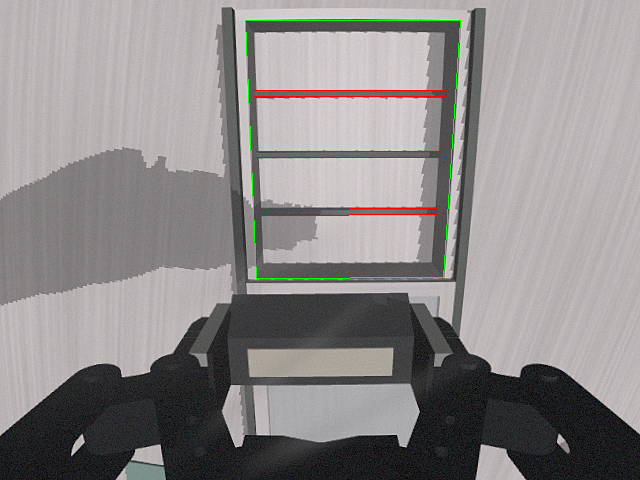

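```bash
cat >> h.py <<'E'
B=np.array([.5138,.265]);U=np.array([-.177,.984])
def bay(k,z): q=B+U*k/1000; return np.array([q[0],q[1],z])
E
python3 - <<'E'
from h import *
rows([(bay(59.5,.10),100.2,0),(bay(59.5,.03),100.2,0),(bay(59.5,.0105),100.2,0)])
E
```

```text
from [0.5035 0.2107 0.1608] t 28.05
[11.14, 1.92, 6.06] [-0.1, 0.1, -0.4]
[11.15, 1.93, 13.06] [-0.1, 0.1, -0.4]
[11.15, 1.93, 15.01] [-0.1, 0.1, -0.4]
```

apply_moves:
  jaw: [5,5,5,5,5]
  offset:
    - [4,0.9,0]
    - [8,1.9,0]
    - [11.1,1.9,2]
    - [11.1,1.9,6]
    - [11.1,1.9,9]
  angular:
    - [0,0,-0.4]
    - [0,0,-0.4]
    - [0,0,-0.4]
    - [0,0,-0.4]
    - [0,0,-0.4]

```text
clock: 28.55
ee_pos: [0.5024, 0.3251, 0.07]
tcp_rot: [-2.01, -2.414, 0.002]
wrist_force: [0.1, -1.2, -1.7]
finger_gap: 0.0592
```

Run:
```python
from h import *
viewer.camera('side');s,p=snap('wrist','w29.png');rows([(bay(59.5,.03),100.2,0),(bay(59.5,.0105),100.2,0)]);print(s['finger_gap'])
```

```text
from [0.4998 0.3208 0.0664] t 28.65
[0.23, 0.43, 3.64] [-0.6, 0.4, 0.1]
[0.24, 0.45, 5.59] [-0.6, 0.4, 0.1]
0.05928670128877001
```

View pics/w29.png

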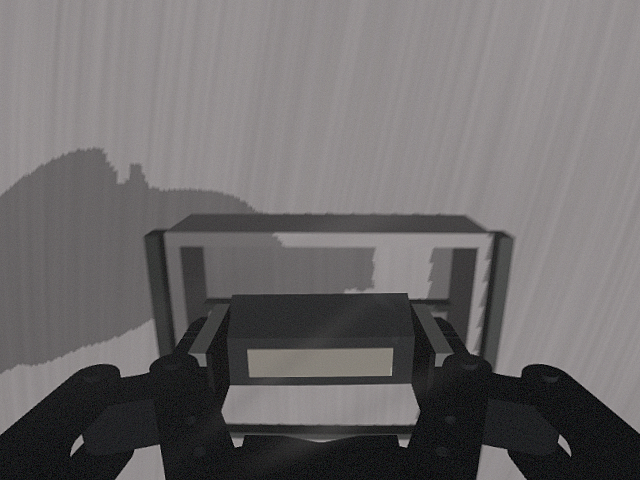

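Run:
```python
from h import *
s,p=snap('wrist','w30.png');print(s['ee_pos'])
for k in(80,40,0): print(k,proj(s,p,[bay(k,.012),bay(k,.004)]).round())
q=bay(60,.019);print(proj(s,p,[q]))
rows([(bay(59.5,.03),100.2,0),(bay(59.5,.0105),100.2,0)])
```

```text
[0.49981675 0.3208386  0.0664478 ]
80 [[328. 227.]
 [328. 223.]]
40 [[328. 303.]
 [328. 297.]]
0 [[327. 371.]
 [327. 363.]]
[[327.95954594 271.06392041]]
from [0.5019 0.3222 0.0694] t 28.7
[0.12, 0.18, 3.94] [-0.3, 0.2, 0.1]
[0.13, 0.19, 5.89] [-0.3, 0.2, 0.1]
```

apply_moves:
  jaw: [5,5,5,5,5]
  offset:
    - [0.15,0.1,1.5]
    - [0.15,0.1,3.5]
    - [0.15,0.1,4.5]
    - [0.15,0.1,5.2]
    - [0.15,0.1,5.7]
  angular:
    - [0,0,0]
    - [0,0,0]
    - [0,0,0]
    - [0,0,0]
    - [0,0,0]

```text
clock: 29.2
ee_pos: [0.5045, 0.3269, 0.0151]
tcp_rot: [2.011, 2.413, 0.002]
wrist_force: [-0.0, -1.1, -0.9]
finger_gap: 0.0586
```

Run:
```python
from h import *
viewer.camera('side');s,p=snap('wrist','w31.png');rows([(bay(59.5,.0105),100.2,0)]);print(s['finger_gap'],s['wrist_force'])
```

```text
from [0.504  0.3267 0.0147] t 29.3
[-0.29, -0.13, 0.42] [-0.0, 0.0, 0.2]
0.058861597076065475 [ 0.31762961 -0.20708339 -2.26259269]
```

View pics/w31.png

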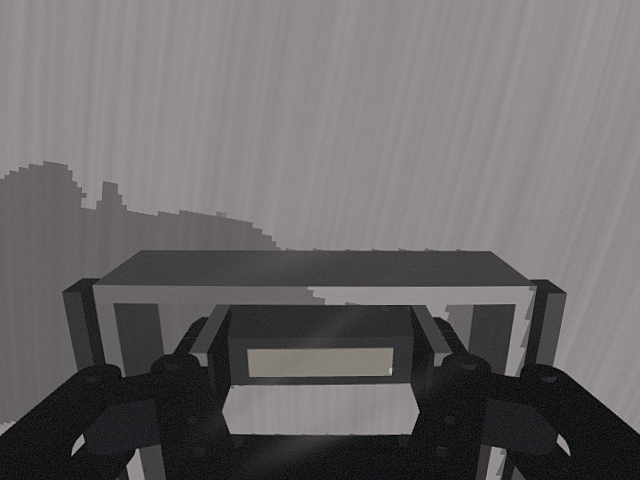

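apply_moves:
  jaw: [5,5,5,6.6,7.2]
  offset:
    - [-0.3,-0.1,0.2]
    - [-0.3,-0.1,0.4]
    - [-0.3,-0.1,0.45]
    - [-0.3,-0.1,0.45]
    - [-0.3,-0.1,0.4]
  angular:
    - [0,0,0]
    - [0,0,0]
    - [0,0,0]
    - [0,0,0]
    - [0,0,0]

```text
clock: 29.8
ee_pos: [0.5038, 0.324, 0.0112]
tcp_rot: [2.011, 2.414, 0.001]
wrist_force: [0.1, 0.6, 0.5]
finger_gap: 0.0716
```

apply_moves:
  jaw: [7.3,7.3,7.3,7.3,7.3]
  offset:
    - [0,0,0]
    - [0,0,0]
    - [0,0,-4]
    - [-4,0,-8]
    - [-9,0,-12]
  angular:
    - [0,0,0]
    - [0,0,0]
    - [0,0,0]
    - [0,0,0]
    - [0,0,0]

```text
clock: 30.3
ee_pos: [0.5166, 0.2526, 0.1196]
tcp_rot: [-2.005, -2.418, -0.004]
wrist_force: [1.0, -0.3, 0.5]
finger_gap: 0.0729
```

Run:
```python
from h import *
viewer.camera('side')
viewer.camera('side')
s,p=snap('wrist','w32.png');print(s['ee_pos'],s['clock'],s['finger_gap'])
im=cv2.convertScaleAbs(p['pixels'],alpha=1.3)
yaw=np.arctan2(.177,.984)+np.pi/2
draw(im,s,p,bay(60,0),yaw,z0=.004);cv2.imwrite('pics/w32d.png',im)
```

```text
[0.52333747 0.24430332 0.12314874] 30.4 0.07320154304658977
```

View pics/w32d.png

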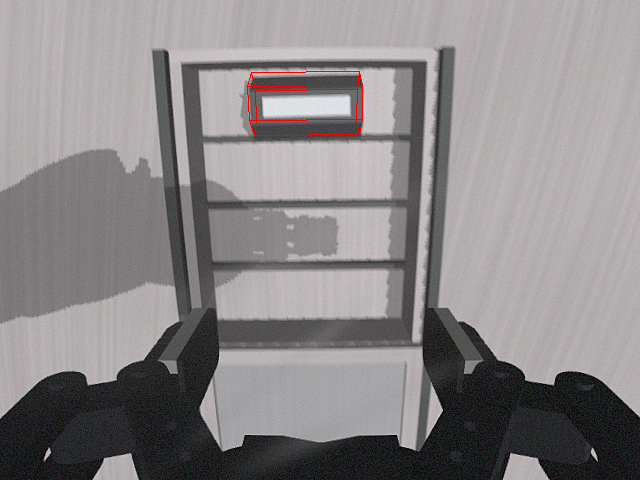

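Run:
```python
from h import *
rows([([.48,.07,.16],133,0),([.44,-.08,.14],166,0)])
```

```text
from [0.5206 0.2474 0.1209] t 30.45
[-16.77, -7.05, -3.94] [0.4, 0.2, -33.0]
[-30.84, -13.61, -1.97] [0.3, 0.3, -66.0]
```

apply_moves:
  jaw: [7.3,7.3,7.3,7.3,7.3]
  offset:
    - [-3,-1.2,-4]
    - [-6.5,-2.7,-4]
    - [-10,-4.2,-4]
    - [-13.5,-5.7,-4]
    - [-17,-7.2,-4]
  angular:
    - [0,0,-8]
    - [0,0,-16]
    - [0,0,-24]
    - [0,0,-32]
    - [0,0,-40]

```text
clock: 30.95
ee_pos: [0.4756, 0.0705, 0.157]
tcp_rot: [-1.052, -2.959, -0.0]
wrist_force: [-0.1, -0.8, -0.2]
finger_gap: 0.0729
```

Run:
```python
from h import *
rows([([.44,-.08,.13],166,0)])
```

```text
from [0.4756 0.0705 0.157 ] t 30.95
[-6.74, -13.92, 2.7] [-0.0, -0.1, -25.1]
```

apply_moves:
  jaw: [7.3,7.3,7.3,7.3,7.3]
  offset:
    - [-1.6,-4,0]
    - [-4,-8,0.5]
    - [-6,-12,1]
    - [-6.7,-13.9,2]
    - [-6.7,-13.9,2.7]
  angular:
    - [0,0,-8]
    - [0,0,-16]
    - [0,0,-25]
    - [0,0,-25]
    - [0,0,-25]

```text
clock: 31.45
ee_pos: [0.4375, -0.0835, 0.1293]
tcp_rot: [-0.41, -3.112, 0.003]
wrist_force: [-1.1, 1.3, 0.3]
finger_gap: 0.0731
```

Run:
```python
from h import *
viewer.camera('side')
viewer.camera('side')
s,p=snap('wrist','w33.png');print(s['ee_pos'],s['clock'],s['joints'])
im=cv2.convertScaleAbs(p['pixels'],alpha=1.3)
draw(im,s,p,(.415,-.0915),-.24);cv2.imwrite('pics/w33d.png',im)
```

```text
[ 0.43841839 -0.07840394  0.12916482] 31.55 [ 0.35149085  0.2047048  -0.24256325  1.92398641  0.05566959  1.02313686
  1.39973554]
```

View pics/w33d.png

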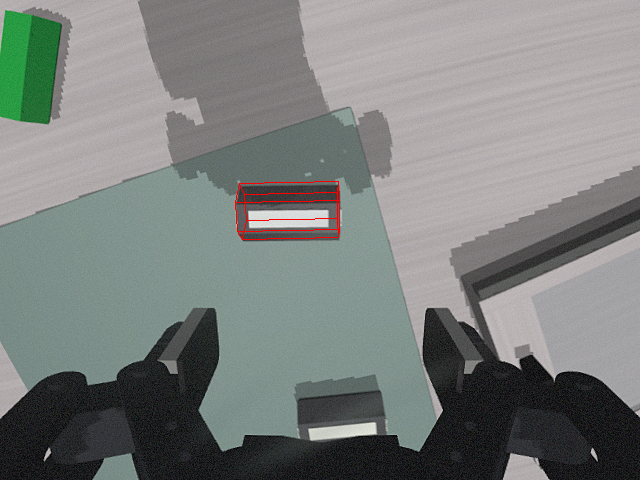

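Run:
```python
from h import *
C=(.415,-.0915,.018)
rows([(grasp(C,166,0,d=.011,lift=.07),166,0),(grasp(C,166,0,d=.011,lift=.01),166,0)])
```

```text
from [ 0.4394 -0.0775  0.1299] t 31.6
[2.0, -1.98, 5.3] [0.1, -0.1, -0.5]
[1.98, -1.98, 11.3] [0.1, -0.1, -0.5]
```

apply_moves:
  jaw: [7.3,7.3,7.3,7.3,7.3]
  offset:
    - [2,-2,2]
    - [2,-2,5.5]
    - [2,-2,9]
    - [2,-2,11.2]
    - [2,-2,11.2]
  angular:
    - [0,0,-0.5]
    - [0,0,-0.5]
    - [0,0,-0.5]
    - [0,0,-0.5]
    - [0,0,-0.5]

```text
clock: 32.1
ee_pos: [0.4133, -0.0908, 0.0165]
tcp_rot: [-0.379, -3.112, -0.003]
wrist_force: [0.2, 0.0, -0.3]
finger_gap: 0.0727
```

Run:
```python
from h import *
viewer.camera('side')
C=(.415,-.0915,.018)
s,p=snap('wrist','w34.png');rows([(grasp(C,166,0,d=.011),166,0)])
```

```text
from [ 0.4164 -0.092   0.0192] t 32.2
[0.15, 0.01, 1.22] [0.1, 0.0, 0.1]
```

View pics/w34.png

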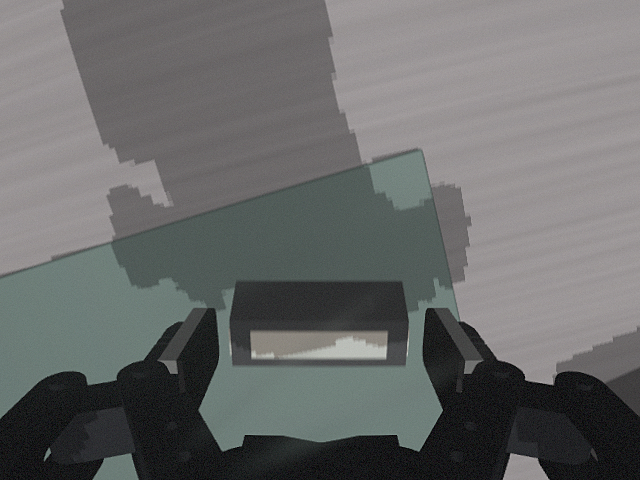

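apply_moves:
  jaw: [7.3,7.3,5,5,5]
  offset:
    - [0.1,0,1.1]
    - [0.1,0,1.1]
    - [0.1,0,1.1]
    - [0.1,0,1.1]
    - [0.1,0,1.1]
  angular:
    - [0,0,0]
    - [0,0,0]
    - [0,0,0]
    - [0,0,0]
    - [0,0,0]
  newtons: 60

```text
clock: 32.7
ee_pos: [0.4154, -0.0933, 0.0087]
tcp_rot: [0.385, 3.116, 0.0]
wrist_force: [0.4, 1.8, 5.9]
finger_gap: 0.059
```

apply_moves:
  jaw: [5,5,5,5,5]
  offset:
    - [0,0,0]
    - [0,0,0]
    - [0,0,-3]
    - [0,0,-8]
    - [0,0,-13]
  angular:
    - [0,0,0]
    - [0,0,0]
    - [0,0,0]
    - [0,0,0]
    - [0,0,0]

```text
clock: 33.2
ee_pos: [0.4128, -0.0932, 0.1383]
tcp_rot: [-0.385, -3.115, -0.001]
wrist_force: [1.2, 0.2, -1.4]
finger_gap: 0.0586
```

Run:
```python
from h import *
rows([([.45,.04,.165],130,0),(bay(-60,.165),100.2,0),(bay(20,.13),100.2,0)]);print(manip.get_state()['finger_gap'])
```

```text
from [ 0.4128 -0.0932  0.1383] t 33.2
[-0.35, 13.83, -2.67] [-0.1, -0.2, 35.9]
[-3.52, 31.74, -2.68] [-0.1, -0.2, 65.7]
[-0.24, 39.02, 0.83] [-0.1, -0.2, 65.7]
0.058569291813139
```

apply_moves:
  jaw: [5,5,5,5,5]
  offset:
    - [0,4,-2]
    - [-0.2,8.5,-2.7]
    - [-0.6,13,-2.7]
    - [-1.3,17.5,-2.7]
    - [-2,22,-2.7]
  angular:
    - [0,0,8]
    - [0,0,16]
    - [0,0,24]
    - [0,0,32]
    - [0,0,40]

```text
clock: 33.7
ee_pos: [0.4812, 0.0999, 0.1646]
tcp_rot: [1.352, 2.836, -0.002]
wrist_force: [0.5, -0.2, -0.9]
finger_gap: 0.0587
```

Run:
```python
from h import *
rows([(bay(-60,.165),100.2,0),(bay(19.5,.10),100.2,0)]);print(manip.get_state()['finger_gap'])
```

```text
from [0.4812 0.0999 0.1646] t 33.7
[5.51, 10.04, -0.05] [-0.0, 0.0, 28.8]
[12.48, 13.88, 6.44] [-0.0, 0.0, 28.8]
0.0586553668327705
```

apply_moves:
  jaw: [5,5,5,5,5]
  offset:
    - [2.2,4,0]
    - [5,8,0]
    - [8.5,11.5,0]
    - [12.5,13.9,0.5]
    - [12.5,13.9,4]
  angular:
    - [0,0,8]
    - [0,0,16]
    - [0,0,24]
    - [0,0,28.8]
    - [0,0,28.8]

```text
clock: 34.2
ee_pos: [0.5081, 0.2979, 0.1284]
tcp_rot: [-1.989, -2.426, -0.023]
wrist_force: [-0.2, 0.8, -2.1]
finger_gap: 0.0588
```

apply_moves:
  jaw: [5,5,5]
  offset:
    - [0,0,3]
    - [0,0,6]
    - [0,0,6]
  angular:
    - [0,0,0]
    - [0,0,0]
    - [0,0,0]

```text
clock: 34.5
ee_pos: [0.5051, 0.281, 0.0594]
tcp_rot: [-2.004, -2.414, 0.019]
wrist_force: [-1.1, -0.9, -1.6]
finger_gap: 0.0583
```

Run:
```python
from h import *
viewer.camera('side');s,p=snap('wrist','w35.png');rows([(bay(19.5,.0105),100.2,0)]);print(s['finger_gap'])
```

```text
from [0.5089 0.2836 0.0644] t 34.6
[0.04, 0.16, 5.39] [-0.1, 0.0, 0.4]
0.05882900569478657
```

View pics/w35.png

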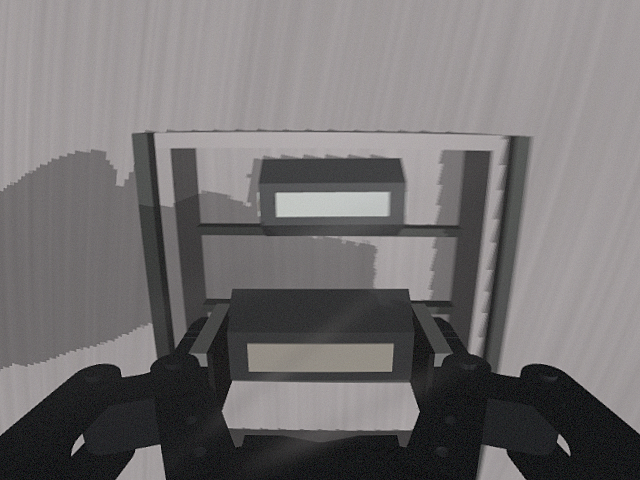

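apply_moves:
  jaw: [5,5,5,5,5]
  offset:
    - [0,0.1,2]
    - [0,0.1,4]
    - [0,0.1,5]
    - [0,0.1,5.4]
    - [0,0.1,5.4]
  angular:
    - [0,0,0]
    - [0,0,0]
    - [0,0,0]
    - [0,0,0]
    - [0,0,0]

```text
clock: 35.1
ee_pos: [0.5108, 0.2846, 0.0116]
tcp_rot: [2.006, 2.417, 0.002]
wrist_force: [-1.0, 0.8, -1.4]
finger_gap: 0.0592
```

Run:
```python
from h import *
viewer.camera('side');s=manip.get_state();rows([(bay(19.5,.0105),100.2,0)]);print(s['finger_gap'],s['wrist_force'])
```

```text
from [0.5111 0.2848 0.012 ] t 35.15
[-0.04, -0.09, 0.15] [0.1, -0.0, 0.4]
0.059258205801921406 [-0.25697759  0.21441759 -0.43158717]
```

apply_moves:
  jaw: [5,6,7.2,7.3,7.3]
  offset:
    - [0,0,0.15]
    - [0,0,0.15]
    - [0,0,0.15]
    - [0,0,0.1]
    - [0,0,0.1]
  angular:
    - [0,0,0]
    - [0,0,0]
    - [0,0,0]
    - [0,0,0]
    - [0,0,0]

```text
clock: 35.65
ee_pos: [0.5106, 0.2846, 0.0103]
tcp_rot: [2.006, 2.417, 0.001]
wrist_force: [0.3, 0.0, 0.2]
finger_gap: 0.0731
```

apply_moves:
  jaw: [7.3,7.3,7.3,7.3,7.3]
  offset:
    - [0,0,-4]
    - [-2,0,-8]
    - [-6,0,-12]
    - [-8,0,-12]
    - [-8,0,-12]
  angular:
    - [0,0,0]
    - [0,0,0]
    - [0,0,0]
    - [0,0,0]
    - [0,0,0]

```text
clock: 36.15
ee_pos: [0.5282, 0.2003, 0.132]
tcp_rot: [2.012, 2.405, 0.002]
wrist_force: [0.3, -0.7, -1.1]
finger_gap: 0.0731
```

Run:
```python
from h import *
viewer.camera('side')
s,p=snap('wrist','w36.png');print(s['ee_pos'],s['clock'],s['finger_gap'])
im=cv2.convertScaleAbs(p['pixels'],alpha=1.3)
yaw=np.arctan2(.177,.984)+np.pi/2
for k in (60,20): draw(im,s,p,bay(k,0),yaw,z0=.004)
cv2.imwrite('pics/w36d.png',im)
rows([([.53,.07,.16],133,0),([.59,-.09,.14],175,0)])
```

```text
[0.5263282  0.20317358 0.13071493] 36.2 0.07344443861087564
from [0.5249 0.2054 0.1299] t 36.25
[-13.4, -1.97, -3.02] [0.0, -0.0, -32.5]
[-30.23, 1.0, -1.02] [0.0, -0.0, -74.5]
```

View pics/w36d.png

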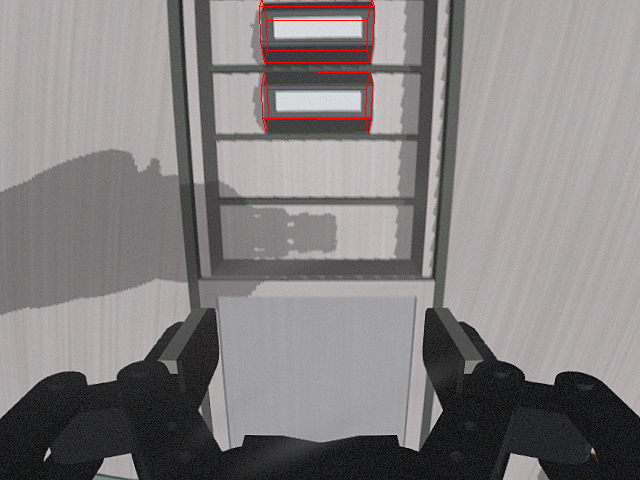

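apply_moves:
  jaw: [7.3,7.3,7.3,7.3,7.3]
  offset:
    - [-4,-0.6,-3]
    - [-8,-1.2,-3]
    - [-12.4,-1.8,-3]
    - [-16.5,-1.5,-3]
    - [-20.5,-1,-3]
  angular:
    - [0,0,-8]
    - [0,0,-16]
    - [0,0,-24]
    - [0,0,-32]
    - [0,0,-40]

```text
clock: 36.75
ee_pos: [0.5523, 0.003, 0.159]
tcp_rot: [-1.045, -2.961, -0.001]
wrist_force: [1.1, 1.1, -0.2]
finger_gap: 0.0732
```

Run:
```python
from h import *
rows([([.585,-.09,.13],172.5,0)])
```

```text
from [0.5523 0.003  0.159 ] t 36.75
[-8.39, -5.19, 2.88] [0.0, -0.1, -31.4]
```

apply_moves:
  jaw: [7.3,7.3,7.3,7.3,7.3]
  offset:
    - [-3,-2,0.5]
    - [-6,-4,1.5]
    - [-8.4,-5.2,2.8]
    - [-8.4,-5.2,2.8]
    - [-8.4,-5.2,2.8]
  angular:
    - [0,0,-8]
    - [0,0,-16]
    - [0,0,-24]
    - [0,0,-31.4]
    - [0,0,-31.4]

```text
clock: 37.25
ee_pos: [0.5843, -0.0899, 0.1299]
tcp_rot: [-0.218, -3.131, -0.004]
wrist_force: [-0.0, 0.5, 0.3]
finger_gap: 0.0733
```

Run:
```python
from h import *
viewer.camera('side')
viewer.camera('side')
s,p=snap('wrist','w37.png');print(s['ee_pos'],s['clock'])
im=cv2.convertScaleAbs(p['pixels'],alpha=1.3)
draw(im,s,p,(.568,-.097),-.13);cv2.imwrite('pics/w37d.png',im)
C=(.568,-.097,.018)
rows([(grasp(C,172.5,0,d=.011,lift=.01),172.5,0)])
```

```text
[ 0.58481744 -0.08834348  0.13126581] 37.35
from [ 0.585  -0.0884  0.1317] t 37.4
[1.56, -1.1, 11.47] [0.1, -0.0, -0.4]
```

View pics/w37d.png

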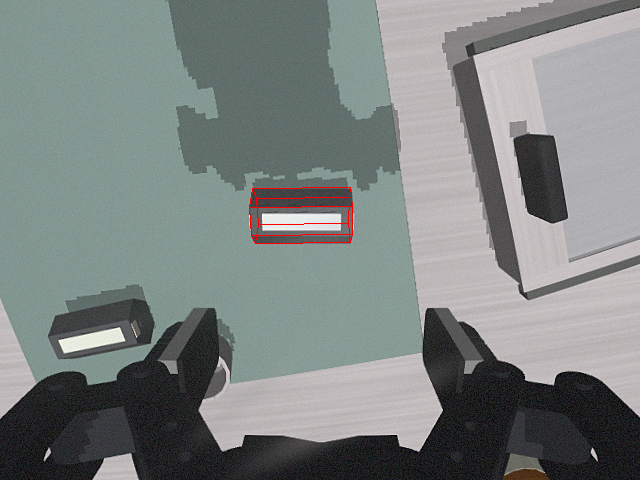

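apply_moves:
  jaw: [7.3,7.3,7.3,7.3,7.3]
  offset:
    - [1.5,-1.1,2]
    - [1.5,-1.1,6]
    - [1.5,-1.1,10]
    - [1.5,-1.1,11.5]
    - [1.5,-1.1,11.5]
  angular:
    - [0,0,0]
    - [0,0,0]
    - [0,0,0]
    - [0,0,0]
    - [0,0,0]

```text
clock: 37.9
ee_pos: [0.5665, -0.0984, 0.0149]
tcp_rot: [-0.217, -3.129, -0.001]
wrist_force: [0.6, -0.3, -0.3]
finger_gap: 0.0728
```

Run:
```python
from h import *
viewer.camera('side')
C=(.568,-.097,.018)
s,p=snap('wrist','w38.png');rows([(grasp(C,172.5,0,d=.011),172.5,0)])
```

```text
from [ 0.57   -0.0992  0.0184] t 38.0
[0.23, 0.19, 1.14] [0.0, 0.2, -0.4]
```

View pics/w38.png

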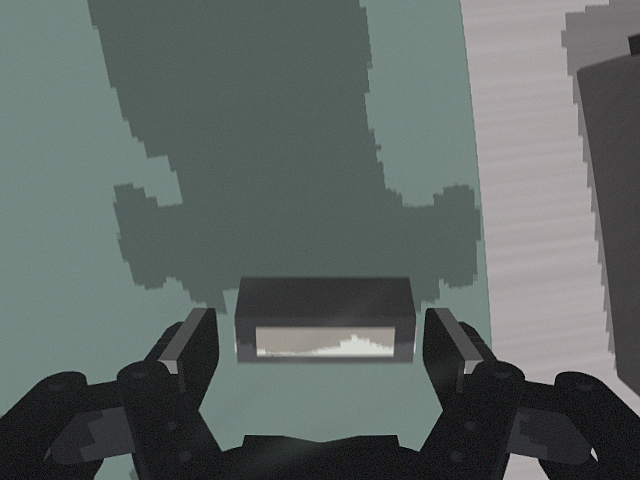

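apply_moves:
  jaw: [7.3,7.3,5,5,5]
  offset:
    - [0.2,0.2,1.0]
    - [0.2,0.2,1.0]
    - [0.2,0.2,1.0]
    - [0.2,0.2,1.0]
    - [0.2,0.2,1.0]
  angular:
    - [0,0,0]
    - [0,0,0]
    - [0,0,0]
    - [0,0,0]
    - [0,0,0]
  newtons: 60

```text
clock: 38.5
ee_pos: [0.5678, -0.0976, 0.0079]
tcp_rot: [0.219, 3.132, -0.0]
wrist_force: [-0.1, 0.7, 4.0]
finger_gap: 0.0588
```

apply_moves:
  jaw: [5,5,5,5,5]
  offset:
    - [0,0,0]
    - [0,0,0]
    - [0,0,-3]
    - [0,0,-8]
    - [0,0,-13]
  angular:
    - [0,0,0]
    - [0,0,0]
    - [0,0,0]
    - [0,0,0]
    - [0,0,0]

```text
clock: 39.0
ee_pos: [0.5649, -0.0979, 0.1364]
tcp_rot: [-0.219, -3.129, -0.0]
wrist_force: [2.3, -0.7, -1.0]
finger_gap: 0.0587
```

Run:
```python
from h import *
rows([([.54,.06,.165],130,0),(bay(-20,.165),100.2,0)]);print(manip.get_state()['finger_gap'])
```

```text
from [ 0.5649 -0.0979  0.1364] t 39.0
[4.68, 15.29, -2.84] [-0.1, -0.3, 42.0]
[9.5, 33.32, -2.81] [-0.2, -0.2, 71.8]
0.05869152308647753
```

apply_moves:
  jaw: [5,5,5,5,5]
  offset:
    - [1,4,-2]
    - [2.3,8.3,-2.8]
    - [3.7,12.5,-2.8]
    - [5,16.8,-2.8]
    - [6,21,-2.8]
  angular:
    - [0,0,8]
    - [0,0,16]
    - [0,0,24]
    - [0,0,32]
    - [0,0,40]

```text
clock: 39.5
ee_pos: [0.535, 0.1199, 0.1641]
tcp_rot: [-1.285, -2.865, 0.002]
wrist_force: [0.6, -0.0, -2.2]
finger_gap: 0.0588
```

Run:
```python
from h import *
rows([(bay(-20.5,.10),100.2,0)]);print(manip.get_state()['finger_gap'])
```

```text
from [0.535  0.1199 0.1641] t 39.5
[10.5, 7.0, 6.41] [-0.1, -0.0, 31.5]
0.058762729737377395
```

apply_moves:
  jaw: [5,5,5,5,5]
  offset:
    - [3.5,2.5,0]
    - [7,5,0]
    - [10.5,7,0]
    - [10.5,7,3]
    - [10.5,7,6.4]
  angular:
    - [0,0,8.2]
    - [0,0,16.5]
    - [0,0,25]
    - [0,0,31.5]
    - [0,0,31.5]

```text
clock: 40.0
ee_pos: [0.5181, 0.2464, 0.1009]
tcp_rot: [2.005, 2.418, 0.004]
wrist_force: [0.8, -0.3, -2.3]
finger_gap: 0.0592
```

apply_moves:
  jaw: [5,5,5]
  offset:
    - [0,0,2]
    - [0,0,4]
    - [0,0,4]
  angular:
    - [0,0,0]
    - [0,0,0]
    - [0,0,0]

```text
clock: 40.3
ee_pos: [0.5149, 0.2413, 0.0567]
tcp_rot: [-2.006, -2.413, 0.014]
wrist_force: [-1.0, -0.8, -1.5]
finger_gap: 0.0588
```

Run:
```python
from h import *
viewer.camera('side');s,p=snap('wrist','w39.png');rows([(bay(-20.5,.0105),100.2,0)]);print(s['finger_gap'])
```

```text
from [0.5178 0.2431 0.0603] t 40.4
[0.18, 0.01, 4.98] [-0.1, 0.0, 0.3]
0.058774240120547334
```

View pics/w39.png

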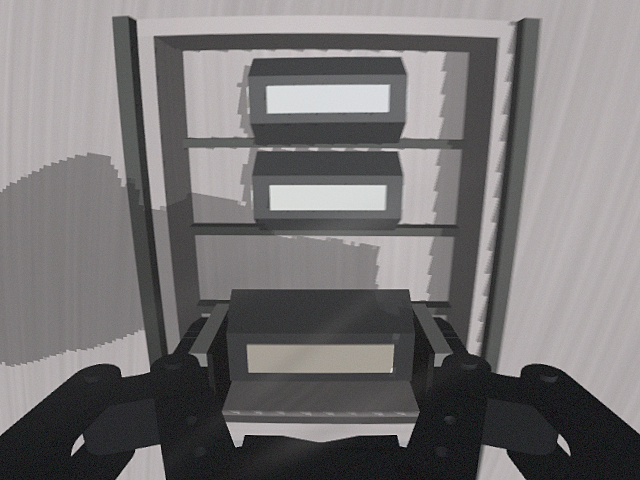

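apply_moves:
  jaw: [5,5,5,5,5]
  offset:
    - [0.1,0,2]
    - [0.1,0,4]
    - [0.1,0,4.8]
    - [0.1,0,5]
    - [0.1,0,5]
  angular:
    - [0,0,0]
    - [0,0,0]
    - [0,0,0]
    - [0,0,0]
    - [0,0,0]

```text
clock: 40.9
ee_pos: [0.5188, 0.2448, 0.0118]
tcp_rot: [2.008, 2.415, 0.002]
wrist_force: [0.2, -0.1, -1.2]
finger_gap: 0.0589
```

Run:
```python
from h import *
viewer.camera('side');s=manip.get_state();rows([(bay(-20.5,.0105),100.2,0)]);print(s['finger_gap'],s['wrist_force'])
```

```text
from [0.5191 0.245  0.0121] t 40.95
[0.02, -0.16, 0.16] [0.1, -0.0, 0.3]
0.05903899677448722 [ 0.17820955 -0.04246094 -0.84991212]
```

apply_moves:
  jaw: [5,5,6,7.2,7.3]
  offset:
    - [0,-0.1,0.2]
    - [0,-0.1,0.25]
    - [0,-0.1,0.25]
    - [0,-0.1,0.2]
    - [0,-0.1,0.2]
  angular:
    - [0,0,0]
    - [0,0,0]
    - [0,0,0]
    - [0,0,0]
    - [0,0,0]

```text
clock: 41.45
ee_pos: [0.5176, 0.2446, 0.0094]
tcp_rot: [2.008, 2.415, 0.002]
wrist_force: [0.0, 0.1, -0.8]
finger_gap: 0.0733
```

apply_moves:
  jaw: [7.3,7.3,7.3,7.3,7.3]
  offset:
    - [0,0,0]
    - [0,0,-4]
    - [-2,0,-8]
    - [-6,0,-12]
    - [-7,0,-12]
  angular:
    - [0,0,0]
    - [0,0,0]
    - [0,0,0]
    - [0,0,0]
    - [0,0,0]

```text
clock: 41.95
ee_pos: [0.5346, 0.1728, 0.1342]
tcp_rot: [2.008, 2.405, 0.011]
wrist_force: [0.3, -0.2, 0.2]
finger_gap: 0.0728
```

Run:
```python
from h import *
viewer.camera('side')
s,p=snap('wrist','w40.png');print(s['ee_pos'],s['clock'],s['finger_gap'])
im=cv2.convertScaleAbs(p['pixels'],alpha=1.3)
yaw=np.arctan2(.177,.984)+np.pi/2
for k in (60,20,-20): draw(im,s,p,bay(k,0),yaw,z0=.004)
cv2.imwrite('pics/w40d.png',im)
rows([([.56,.0,.16],133,0),([.60,-.15,.15],175,0),([.635,-.23,.13],183.5,0)])
```

```text
[0.53404217 0.16989329 0.13246864] 42.0 0.07276231051825531
from [0.5319 0.172  0.1302] t 42.05
[-17.43, -0.26, -2.95] [0.2, 0.2, -32.8]
[-32.9, 1.02, -1.91] [0.1, 0.2, -74.8]
[-41.38, 3.05, 0.11] [0.1, 0.2, -83.3]
```

View pics/w40d.png

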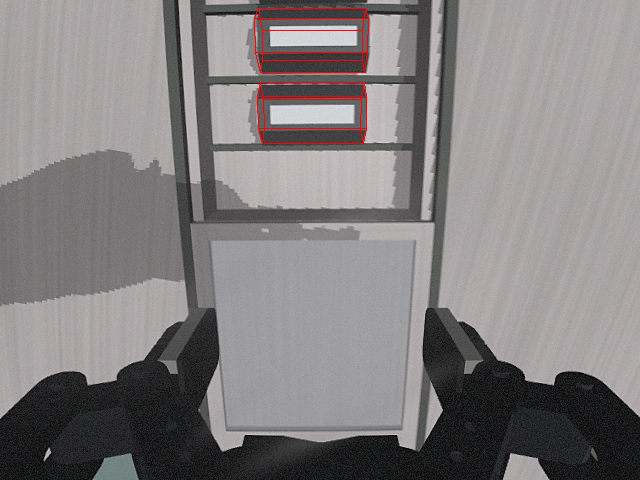

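apply_moves:
  jaw: [6.8,6.8,6.8,6.8,6.8]
  offset:
    - [-4,0,-3]
    - [-8.5,-0.1,-3]
    - [-13,-0.2,-3]
    - [-17.5,-0.2,-3]
    - [-22,0,-3]
  angular:
    - [0,0,-8]
    - [0,0,-16]
    - [0,0,-24]
    - [0,0,-32]
    - [0,0,-40]

```text
clock: 42.55
ee_pos: [0.5688, -0.04, 0.1567]
tcp_rot: [-1.047, -2.958, -0.001]
wrist_force: [1.2, 0.5, -0.4]
finger_gap: 0.0683
```

Run:
```python
from h import *
rows([([.635,-.225,.13],183.5,0)])
```

```text
from [ 0.5688 -0.04    0.1567] t 42.55
[-16.79, -10.21, 2.61] [0.0, -0.2, -42.5]
```

apply_moves:
  jaw: [6.8,6.8,6.8,6.8,6.8]
  offset:
    - [-3.4,-2,0]
    - [-6.8,-4.1,0]
    - [-10.2,-6.2,0]
    - [-13.6,-8.2,1]
    - [-16.8,-10.2,2.6]
  angular:
    - [0,0,-8.5]
    - [0,0,-17]
    - [0,0,-25.5]
    - [0,0,-34]
    - [0,0,-42.5]

```text
clock: 43.05
ee_pos: [0.636, -0.2254, 0.1314]
tcp_rot: [-0.096, 3.14, 0.004]
wrist_force: [1.2, 0.3, 0.5]
finger_gap: 0.0679
```

apply_moves:
  jaw: [6.8,6.8]
  offset:
    - [0,0,0]
    - [0,0,0]
  angular:
    - [0,0,0]
    - [0,0,0]

```text
clock: 43.25
ee_pos: [0.6337, -0.2252, 0.1291]
tcp_rot: [0.08, -3.135, -0.007]
wrist_force: [-0.4, 1.9, 0.5]
finger_gap: 0.0681
```

Run:
```python
from h import *
viewer.camera('side')
s,p=snap('wrist','w41.png');print(s['ee_pos'],s['clock'])
im=cv2.convertScaleAbs(p['pixels'],alpha=1.3)
draw(im,s,p,(.628,-.245),.061)
for z in(.033,.003):
  q=proj(s,p,[[.66+.022*np.cos(a),-.186+.022*np.sin(a),z] for a in np.linspace(0,6.28,24)]).round().astype(int)
  cv2.polylines(im,[q.reshape(-1,1,2)],True,(0,255,0),1)
cv2.imwrite('pics/w41d.png',im)
```

```text
[ 0.63447837 -0.22339728  0.13055242] 43.3
```

View pics/w41d.png

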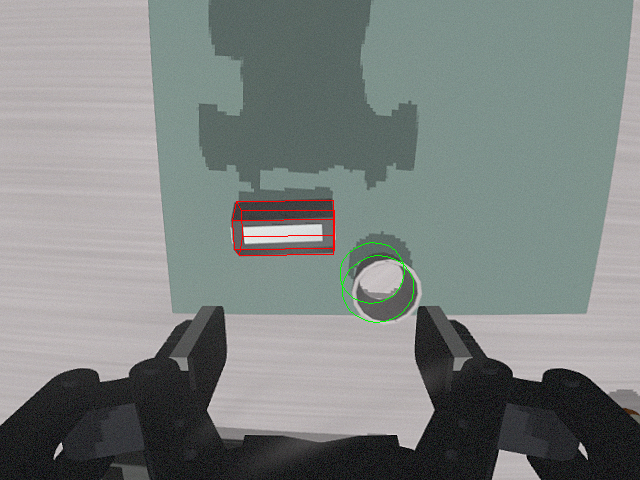

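Run:
```python
from h import *
C=(.627,-.2455,.018)
rows([(grasp(C,183.8,0,d=.011,lift=.01),183.8,0)])
```

```text
from [ 0.635  -0.2227  0.1317] t 43.35
[0.91, -2.27, 11.47] [0.2, -0.1, -0.6]
```

apply_moves:
  jaw: [7,7,7,7,7]
  offset:
    - [0.9,-2.3,2]
    - [0.9,-2.3,4]
    - [0.9,-2.3,6]
    - [0.9,-2.3,7]
    - [0.9,-2.3,7]
  angular:
    - [0,0,-0.6]
    - [0,0,-0.6]
    - [0,0,-0.6]
    - [0,0,-0.6]
    - [0,0,-0.6]

```text
clock: 43.85
ee_pos: [0.6263, -0.2472, 0.0615]
tcp_rot: [0.103, -3.137, -0.003]
wrist_force: [0.2, -0.0, -0.2]
finger_gap: 0.0698
```

Run:
```python
from h import *
viewer.camera('side')
C=(.627,-.2455,.018)
s,p=snap('wrist','w42.png');rows([(grasp(C,183.8,0,d=.011,lift=0),183.8,0)])
im=p['pixels'].copy();draw(im,s,p,C,.066);cv2.imwrite('pics/w42d.png',im)
```

```text
from [ 0.628  -0.2485  0.0639] t 43.95
[0.09, 0.31, 5.69] [-0.0, 0.1, -0.1]
```

View pics/w42d.png

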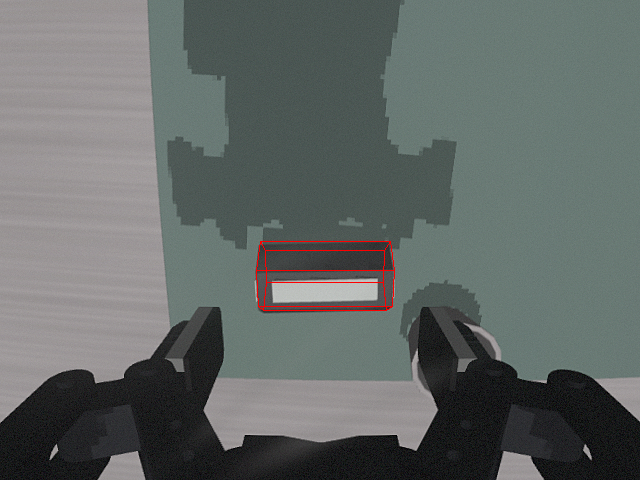

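apply_moves:
  jaw: [7,7,7,7,7]
  offset:
    - [0.1,0.2,1]
    - [0.1,0.2,3]
    - [0.1,0.2,4.6]
    - [0.1,0.2,5.4]
    - [0.1,0.2,5.5]
  angular:
    - [0,0,0]
    - [0,0,0]
    - [0,0,0]
    - [0,0,0]
    - [0,0,0]

```text
clock: 44.45
ee_pos: [0.6248, -0.2476, 0.0062]
tcp_rot: [0.099, -3.137, -0.002]
wrist_force: [0.2, 0.1, -0.8]
finger_gap: 0.07
```

apply_moves:
  jaw: [5,5,5,5,5]
  offset:
    - [0,0,0]
    - [0,0,0]
    - [0,0,0]
    - [0,0,0]
    - [0,0,0]
  angular:
    - [0,0,0]
    - [0,0,0]
    - [0,0,0]
    - [0,0,0]
    - [0,0,0]
  newtons: 60

```text
clock: 44.95
ee_pos: [0.6261, -0.2481, 0.0082]
tcp_rot: [-0.099, 3.14, -0.001]
wrist_force: [0.3, -0.5, -0.9]
finger_gap: 0.0586
```

Run:
```python
from h import *
s,p=snap('wrist','w43.png');print(s['ee_pos'],s['finger_gap'],s['wrist_force'])
```

```text
[ 0.62606357 -0.24813311  0.00818214] 0.05864208889731955 [ 0.28444861 -0.47410693 -0.89143852]
```

View pics/w43.png

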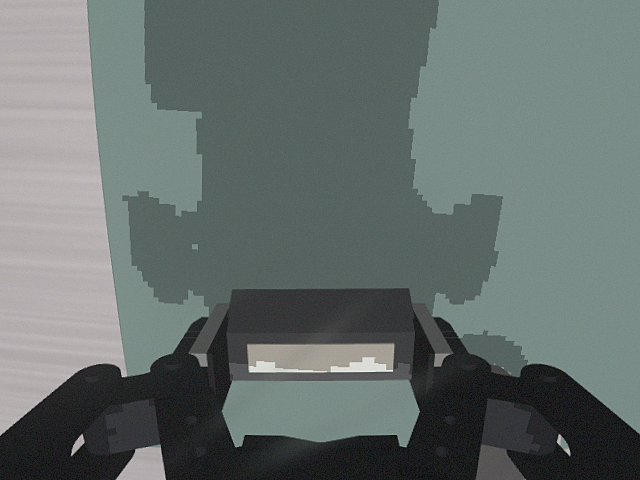

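Held (gap 58.6 mm, strip visible at ~(320,358)). Lift and carry.

apply_moves:
  jaw: [5,5,5,5,5]
  offset:
    - [0,0,0]
    - [0,0,-3]
    - [0,0,-8]
    - [0,0,-13]
    - [0,0,-15]
  angular:
    - [0,0,0]
    - [0,0,0]
    - [0,0,0]
    - [0,0,0]
    - [0,0,0]

```text
clock: 45.5
ee_pos: [0.629, -0.2483, 0.1643]
tcp_rot: [-0.099, 3.13, -0.005]
wrist_force: [0.5, -0.6, -1.1]
finger_gap: 0.059
```

Run:
```python
from h import *
rows([([.58,-.06,.16],143,0),(bay(-60,.165),100.2,0)]);print(manip.get_state()['finger_gap'])
```

```text
from [ 0.629  -0.2483  0.1643] t 45.5
[3.7, 19.1, 0.33] [0.0, 0.6, 40.6]
[7.57, 45.99, -0.3] [0.2, 0.6, 83.4]
0.059007691069853804
```

apply_moves:
  jaw: [5,5,5,5,5]
  offset:
    - [0.8,4.5,0]
    - [1.6,9,0]
    - [2.5,13.5,0]
    - [3.3,18,0]
    - [4,22.5,0]
  angular:
    - [0,0,8.2]
    - [0,0,16.4]
    - [0,0,24.6]
    - [0,0,32.8]
    - [0,0,41]

```text
clock: 46.0
ee_pos: [0.5707, -0.0241, 0.1578]
tcp_rot: [-1.016, -2.973, 0.0]
wrist_force: [0.4, 0.9, -0.9]
finger_gap: 0.0587
```

Run:
```python
from h import *
rows([(bay(-60,.165),100.2,0),(bay(-60,.1),100.2,0)]);print(manip.get_state()['finger_gap'])
```

```text
from [ 0.5707 -0.0241  0.1578] t 46.0
[17.74, 15.37, -0.72] [-0.0, -0.0, 42.1]
[17.74, 15.37, 5.78] [-0.0, -0.0, 42.1]
0.05866275252875454
```

apply_moves:
  jaw: [5,5,5,5,5]
  offset:
    - [3.3,3,0]
    - [6.8,6,0]
    - [10.4,9,0]
    - [14,12.2,0]
    - [17.7,15.4,0]
  angular:
    - [0,0,8.4]
    - [0,0,16.8]
    - [0,0,25.2]
    - [0,0,33.6]
    - [0,0,42.1]

```text
clock: 46.5
ee_pos: [0.5252, 0.2, 0.1578]
tcp_rot: [1.99, 2.43, -0.0]
wrist_force: [0.4, 0.6, -1.4]
finger_gap: 0.0588
```

apply_moves:
  jaw: [5,5,5,5]
  offset:
    - [0,0,3]
    - [0,0,7]
    - [0,0,9.5]
    - [0,0,9.5]
  angular:
    - [0,0,0]
    - [0,0,0]
    - [0,0,0]
    - [0,0,0]

```text
clock: 46.9
ee_pos: [0.5219, 0.1968, 0.0585]
tcp_rot: [-1.979, -2.433, 0.014]
wrist_force: [0.2, -0.1, -1.4]
finger_gap: 0.0585
```

Run:
```python
from h import *
viewer.camera('side');s,p=snap('wrist','w44.png');rows([(bay(-60,.0105),100.2,0)]);print(s['finger_gap'])
```

```text
from [0.526  0.1985 0.063 ] t 47.0
[0.76, -0.0, 5.25] [-0.0, -0.0, 1.5]
0.05879171975145099
```

View pics/w44.png

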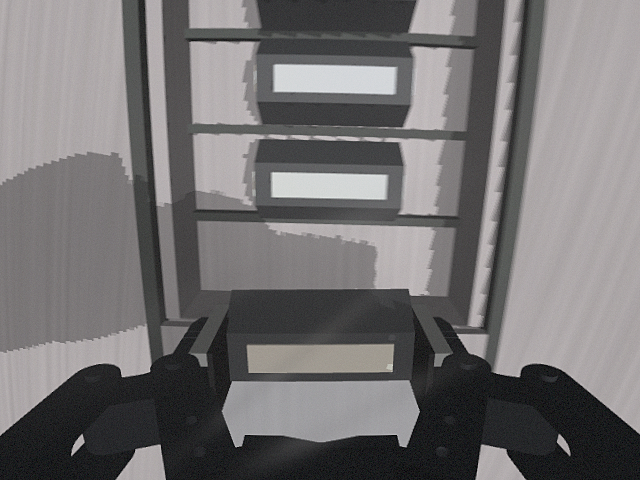

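apply_moves:
  jaw: [5,5,5,5,5]
  offset:
    - [0.75,0,0]
    - [0.75,0,1]
    - [0.75,0,3]
    - [0.75,0,4.5]
    - [0.75,0,5.1]
  angular:
    - [0,0,1.5]
    - [0,0,1.5]
    - [0,0,1.5]
    - [0,0,1.5]
    - [0,0,1.5]

```text
clock: 47.5
ee_pos: [0.5243, 0.2052, 0.0112]
tcp_rot: [-2.015, -2.41, 0.001]
wrist_force: [-0.5, -0.1, -1.5]
finger_gap: 0.059
```

Run:
```python
from h import *
viewer.camera('side');viewer.camera('side');s=manip.get_state();rows([(bay(-60,.0105),100.2,0)]);print(s['finger_gap'],s['wrist_force'])
```

```text
from [0.5244 0.2054 0.0116] t 47.6
[0.05, 0.01, 0.11] [-0.0, 0.0, 0.0]
0.05893011166356518 [ 0.46152383 -0.58405331 -1.58520148]
```

apply_moves:
  jaw: [5,5,6,7.2,7.3]
  offset:
    - [0,0,0.15]
    - [0,0,0.2]
    - [0,0,0.2]
    - [0,0,0.15]
    - [0,0,0.15]
  angular:
    - [0,0,0]
    - [0,0,0]
    - [0,0,0]
    - [0,0,0]
    - [0,0,0]

```text
clock: 48.1
ee_pos: [0.525, 0.206, 0.011]
tcp_rot: [2.015, 2.41, 0.002]
wrist_force: [0.1, -0.6, -1.2]
finger_gap: 0.0731
```

apply_moves:
  jaw: [7.3,7.3,7.3,7,6]
  offset:
    - [0,0,0]
    - [0,0,-4]
    - [-2,0,-8]
    - [-6,0,-12]
    - [-8,0,-13]
  angular:
    - [0,0,0]
    - [0,0,0]
    - [0,0,0]
    - [0,0,0]
    - [0,0,0]

```text
clock: 48.6
ee_pos: [0.5415, 0.1257, 0.1447]
tcp_rot: [2.012, 2.405, 0.008]
wrist_force: [0.7, 0.1, -0.1]
finger_gap: 0.0602
```

Run:
```python
from h import *
viewer.camera('side');viewer.camera('side')
s,p=snap('wrist','w45.png');print(s['ee_pos'],s['clock'],s['finger_gap'])
im=cv2.convertScaleAbs(p['pixels'],alpha=1.3)
yaw=np.arctan2(.177,.984)+np.pi/2
for k in (20,-20,-60): draw(im,s,p,bay(k,0),yaw,z0=.004)
cv2.imwrite('pics/w45d.png',im)
s,p=snap('side','s45.png');cv2.imwrite('pics/s45c.png',cv2.resize(p['pixels'][170:270,190:350],None,fx=5,fy=5))
```

```text
[0.54232177 0.12163521 0.14368886] 48.7 0.059963763629452486
```

View pics/w45d.png

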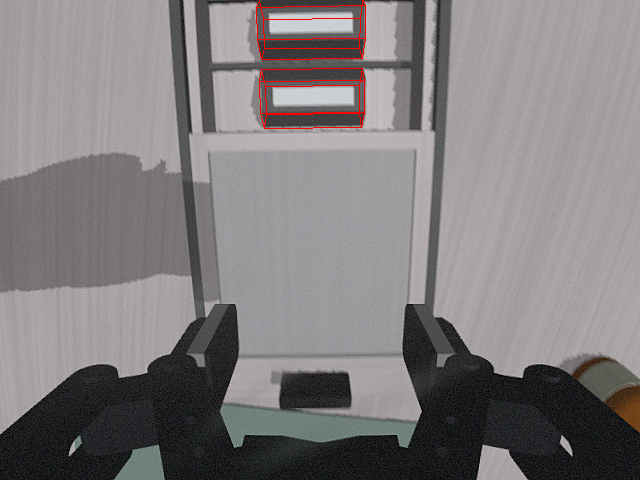

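View pics/s45c.png

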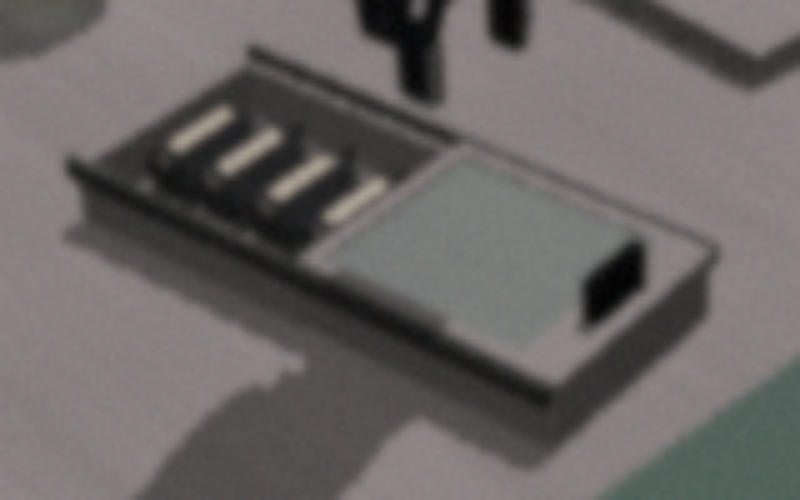

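Run:
```python
from h import *
rows([(bay(-276,.13),100.2,0),(bay(-276,.055),100.2,0)])
```

```text
from [0.5387 0.1268 0.1406] t 48.8
[-13.55, 0.01, 1.05] [0.0, -0.0, -0.1]
[-13.55, 0.01, 8.55] [0.0, -0.0, -0.1]
```

apply_moves:
  jaw: [0,0,0,0,0]
  offset:
    - [-4,0,0]
    - [-9,0,0]
    - [-13.5,0,0]
    - [-13.5,0,1]
    - [-13.5,0,3]
  angular:
    - [0,0,0]
    - [0,0,0]
    - [0,0,0]
    - [0,0,0]
    - [0,0,0]

```text
clock: 49.3
ee_pos: [0.5634, -0.0061, 0.11]
tcp_rot: [2.017, 2.407, 0.002]
wrist_force: [0.4, 1.1, -0.7]
finger_gap: -0.0004
```

Run:
```python
from h import *
viewer.camera('side');viewer.camera('side');s,p=snap('wrist','w46.png')
rows([(bay(-276,.055),100.2,0)]);print(s['finger_gap'],toz(s,p,[[320,240]],.073))
```

```text
from [ 0.5603 -0.0037  0.1079] t 49.45
[-0.34, 0.21, 5.29] [-0.3, -0.1, 0.2]
-0.00021733960143343158 [[0.55550923 0.01790599 0.073     ]]
```

View pics/w46.png

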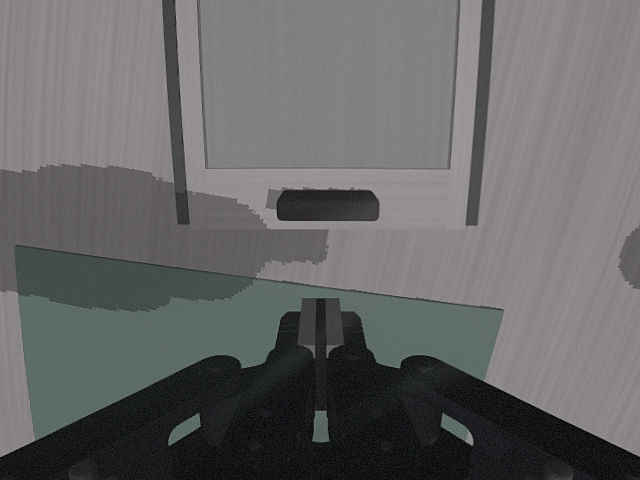

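Fin at (328,205), fingers at (320,320), clear of it on the −y side. Descend and push.

apply_moves:
  jaw: [0,0,0,0,0]
  offset:
    - [-0.3,0.2,3]
    - [-0.3,0.2,5.2]
    - [-0.3,0.2,5.3]
    - [-0.3,0.2,5.3]
    - [2,0.2,5.3]
  angular:
    - [0,0,0]
    - [0,0,0]
    - [0,0,0]
    - [0,0,0]
    - [0,0,0]

```text
clock: 49.95
ee_pos: [0.563, 0.0103, 0.059]
tcp_rot: [2.019, 2.401, -0.0]
wrist_force: [1.5, -0.9, -0.1]
finger_gap: 0.0002
```

apply_moves:
  jaw: [0,0,0,0,0]
  offset:
    - [3,0,0]
    - [6,0,0]
    - [9,0,0]
    - [12,0,0]
    - [14,0,0]
  angular:
    - [0,0,0]
    - [0,0,0]
    - [0,0,0]
    - [0,0,0]
    - [0,0,0]

```text
clock: 50.45
ee_pos: [0.5372, 0.154, 0.0593]
tcp_rot: [2.011, 2.41, 0.004]
wrist_force: [1.0, -2.3, -0.9]
finger_gap: -0.0001
```

Run:
```python
from h import *
rows([(bay(-92.6,.055),100.2,0)]);print(manip.get_state()['wrist_force'])
```

```text
from [0.5372 0.154  0.0593] t 50.45
[2.08, -0.33, 0.43] [0.2, 0.0, 0.1]
[ 0.99322431 -2.30281229 -0.89074284]
```

apply_moves:
  jaw: [0,0,0,0,0]
  offset:
    - [0.8,0,0]
    - [1.5,0,0]
    - [2,0,0]
    - [2.3,0,0]
    - [2.5,0,0]
  angular:
    - [0,0,0]
    - [0,0,0]
    - [0,0,0]
    - [0,0,0]
    - [0,0,0]

```text
clock: 50.95
ee_pos: [0.5324, 0.1759, 0.0577]
tcp_rot: [2.016, 2.408, 0.001]
wrist_force: [1.0, -2.1, 1.0]
finger_gap: 0.0005
```

apply_moves:
  jaw: [0,0,0]
  offset:
    - [0.3,0,0]
    - [0.5,0,0]
    - [0.5,0,0]
  angular:
    - [0,0,0]
    - [0,0,0]
    - [0,0,0]

```text
clock: 51.25
ee_pos: [0.5315, 0.1795, 0.0574]
tcp_rot: [2.015, 2.407, -0.003]
wrist_force: [1.8, -4.8, 2.0]
finger_gap: -0.0004
```

apply_moves:
  jaw: [0,0,0]
  offset:
    - [0.3,0,0]
    - [0.4,0,0]
    - [0.4,0,0]
  angular:
    - [0,0,0]
    - [0,0,0]
    - [0,0,0]

```text
clock: 51.55
ee_pos: [0.5315, 0.1795, 0.0574]
tcp_rot: [2.016, 2.402, -0.008]
wrist_force: [2.1, -9.8, 5.2]
finger_gap: 0.0001
```

apply_moves:
  jaw: [0,0]
  offset:
    - [0.3,0,0]
    - [0.3,0,0]
  angular:
    - [0,0,0]
    - [0,0,0]

```text
clock: 51.75
ee_pos: [0.5315, 0.1796, 0.0575]
tcp_rot: [2.017, 2.399, -0.013]
wrist_force: [2.0, -13.2, 5.7]
finger_gap: -0.0
```

apply_moves:
  jaw: [0,0,0,0,0]
  offset:
    - [-1,0,0]
    - [-3,0,0]
    - [-4,0,-4]
    - [-5,0,-9]
    - [-6,0,-13]
  angular:
    - [0,0,0]
    - [0,0,0]
    - [0,0,0]
    - [0,0,0]
    - [0,0,0]

```text
clock: 52.25
ee_pos: [0.5395, 0.1312, 0.1889]
tcp_rot: [-2.011, -2.41, -0.003]
wrist_force: [0.2, 0.8, 0.4]
finger_gap: -0.0002
```

Run:
```python
from h import *
for i in range(3): viewer.camera('side')
s,p=snap('wrist','w47.png');print(s['ee_pos'],s['clock'])
for nm in('side','scene'):
    S,P=snap(nm,nm+'47.png')
    print(nm,[(d['pixel'],d['conf'],toz(S,P,[d['pixel']],.059)) for d in viewer.tip_of(P,'cover_grip')])
    if nm=='side':cv2.imwrite('pics/s47c.png',cv2.resize(P['pixels'][170:270,190:350],None,fx=5,fy=5))
```

```text
[0.54217172 0.13093268 0.1906417 ] 52.4
side []
scene [([369.6, 207.1], 0.91, array([[0.52783212, 0.19088639, 0.059     ]]))]
```

View pics/w47.png

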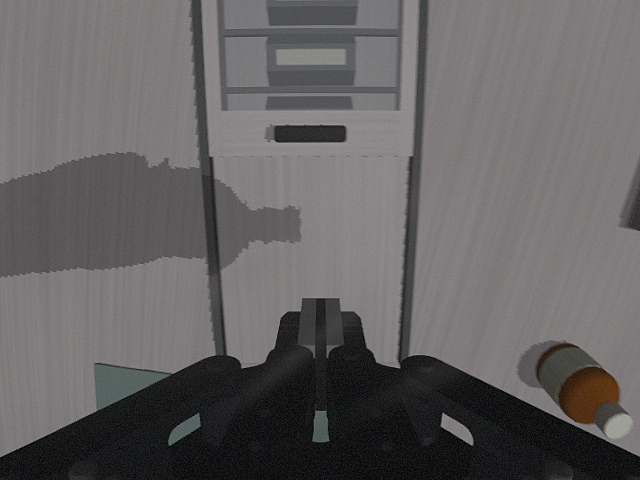

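View pics/s47c.png

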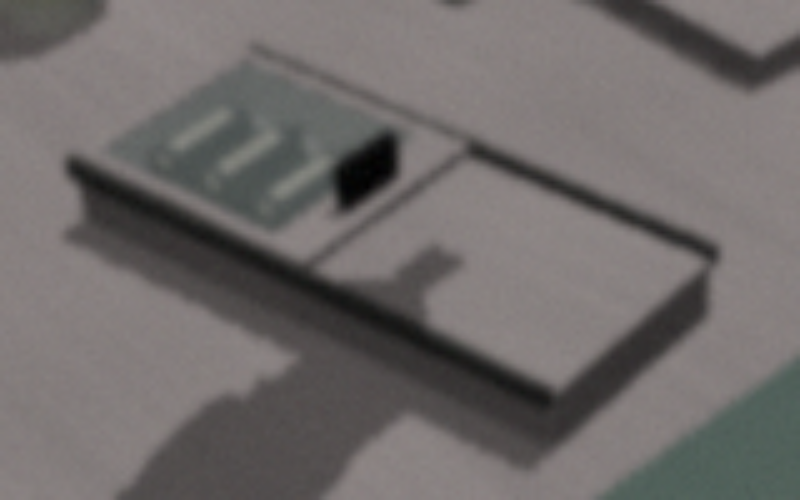

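View pics/scene47.png

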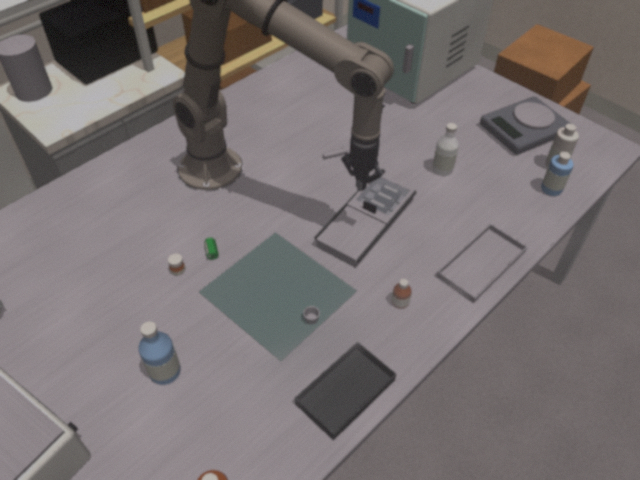

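Run:
```python
from h import *
for i in range(2): viewer.camera('side')
s,p=snap('wrist','w48.png')
def loc(q): d=q[:2]-np.array([.5283,.1843]); return round(float(d@U),4)
print([loc(q) for q in toz(s,p,[[230,157],[390,157]],.045)],[loc(q) for q in toz(s,p,[[311,127],[311,141]],.073)],s['ee_pos'])
print(proj(s,p,[[*(np.array([.5283,.1843])+U*l),.045] for l in(-.004,.002)]),proj(s,p,[bay(-60,.034),bay(-20,.034)]))
cv2.imwrite('pics/w48c.png',cv2.resize(p['pixels'][0:200,180:440],None,fx=3,fy=3))
```

```text
[-0.0054, -0.0055] [0.0138, 0.0057] [0.539118   0.12974335 0.18568845]
[[318.47854822 154.46757038]
 [318.47330243 145.2545662 ]] [[318.60831786 114.38703036]
 [318.58555708  51.82841933]]
```

View pics/w48c.png

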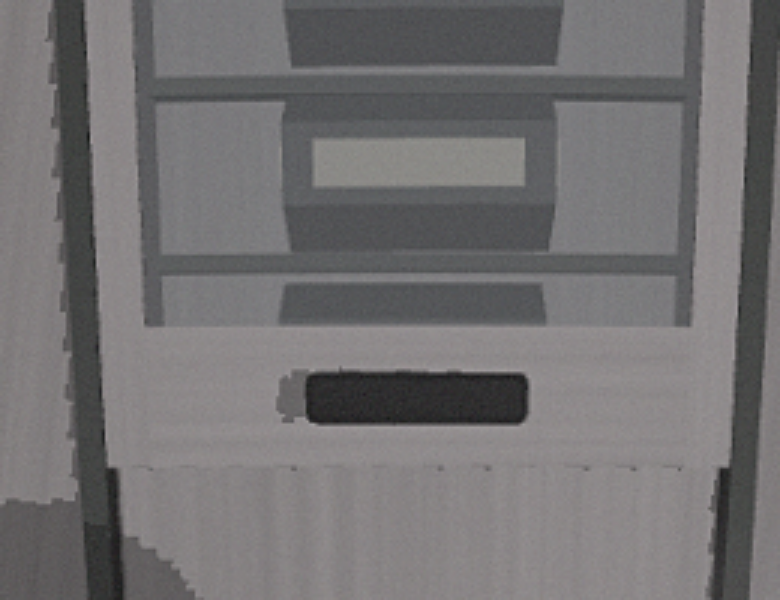

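```bash
python3 -c "
from rig import manip
print(manip.get_state()['clock'],manip.hand_in())"
```

```text
the job is handed in; nothing more can be done
52.8 None
```

I slid the cover open to its stop and rolled all four blocks strip-up on the mat (3, 2, 2 and 1 flats). Each block then went into its own bay, the cover was pushed back shut, and I handed in at 52.8 s. No verdict was reported.

**Last checks**
- **Blocks:** before shutting, the side picture showed four strip-up blocks in four bays. The wrist pictures matched the model for three of them. The block nearest the housing was hidden in the wrist view, so only the side picture confirms it.
- **Cover:** it stopped at about 13 N when shutting. Its edge measured −5.4 mm in the cassette frame, and the grip's travel between stops was about 168 mm by the pictures (nominal 166 mm). It had started about 15 mm ajar.
- **Strips through the glass:** in the last pictures the strip of the block nearest the housing was hidden by the cover's opaque edge and grip. The other three could be read in the side view.
- **Other things:** I saw no contact with the dish, bottles, jar or the green look-alike, and they looked unmoved in the last scene picture. The spatula I did not check separately. The arm was clear of everything at hand-in.

Two things did not go to plan. The first push on the first block missed over its top, and the network found no cover grip in the last side picture. The scene camera did find it, about where expected.

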